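# Put out the chocolate eggs from the tilting bin

### The job

Put the chocolate eggs out for the office: pull the white sweets bin over towards you by the bar at its back until it will tip no farther, so that the eggs roll together in its lower corner, then with the scoop, never with the fingers, move every egg from the bin into the empty wooden box. When the bin is empty put the scoop into it and stand the bin fully upright again. Also move the yellow allergy tag from the tissue box to the egg box: clip it upright on the rim of the end wall that faces you, near the middle, with its picture outwards and the wall well up between its jaws; leave the other things where they are.

Things in the scene. Friction and masses are not known exactly. Their poses are not given: they have to be found in the camera images.
- bin (a joint): tilt of the white bin in its wooden stand, rad: 0 upright, 0.75 tipped fully towards the bin's front (its -x side, which faces the robot), where it rests on a stop. Trunnion with friction (about 0.4 N m): it stays at any angle where it is left.
- bin_pivot (a point): centre point of the bin's horizontal pivot line, fixed on the stand, 95 mm above the worktop; x points from the bin's front to its back, y along the pivot line, z up. The stand (wood, 200 x 184 mm, two side cheeks 131 mm high, 72 mm wide at the top, outsides 180 mm apart) is fixed to the worktop.
- bin_floor (a point): centre of the inner floor of the bin; turns with the bin; x to the bin's back wall, y along the pivot line, z to its mouth. Inside 165 (x) x 140 (y) x 100 mm deep, walls 3.5 mm, floor 4 mm thick. In the upright bin this point lies 12 mm behind and 26 mm below the pivot, the rim 169 mm above the worktop.
- bin_corner (a point): middle of the inside corner between the bin's front wall and its floor, where the eggs gather when the bin is tipped; same axes as bin_floor, 82.5 mm in front of it. In the tipped bin the front wall slopes down to it at 47 degrees away from the robot, the floor rises from it at 43 degrees.
- bin_bar (a point): centre of the steel bar behind the bin's back wall, by which the bin is tipped: a round bar 10 mm thick, free for 80 mm along y, its centre line 46 mm behind the wall's outside on two arms and 8 mm below the rim; same axes as bin_floor. It lies 144 mm behind and 66 mm above the pivot when upright
- egg_1_mid (a point): centre of a chocolate egg in gold foil with a narrow gold band, 58 mm long along its own y, 41 mm thick, 45 g (32 to 63 g), rigid, smooth; 3 to 5 eggs lie in the bin
- egg_2_mid (a point): centre of a chocolate egg in red foil with a narrow gold band, 58 mm long along its own y, 41 mm thick, 45 g (32 to 63 g), rigid, smooth; 3 to 5 eggs lie in the bin
- egg_3_mid (a point): centre of a chocolate egg in blue foil with a narrow gold band, 58 mm long along its own y, 41 mm thick, 45 g (32 to 63 g), rigid, smooth; 3 to 5 eggs lie in the bin
- egg_4_mid (a point): centre of a chocolate egg in green foil with a narrow gold band, 58 mm long along its own y, 41 mm thick, 45 g (32 to 63 g), rigid, smooth; 3 to 5 eggs lie in the bin
- egg_5_mid (a point): centre of a chocolate egg in purple foil with a narrow gold band, 58 mm long along its own y, 41 mm thick, 45 g (32 to 63 g), rigid, smooth; 3 to 5 eggs lie in the bin
- scoop_grip (a point): where to hold the scoop: on the middle line of its black handle, 82 mm from its root, 26 mm from its free end. Handle 22 mm wide along y, 18 mm thick; it rises from the pan's back towards -x at 60 degrees (direction to its free end in the scoop's axes: -0.5, 0, 0.866). Scoop 0.19 kg. Axes: x from the handle to the pan's open front lip, y across, z up from the pan's floor
- scoop_pan (a point): centre of the scoop's pan, 17 mm above its underside, same axes. Aluminium pan 100 mm long (x), 124 mm wide (y), floor 1.6 mm, walls 2.5 mm, back wall 45 mm high, side walls 34 to 42 mm high along the rear 65 mm, then down to 7 mm; open at the front; it stands level on the worktop at first. scoop_grip lies 87 mm behind and 88 mm above this point
- scoop_lip (a point): middle of the front lower edge of the scoop's pan, same axes, 50 mm in front of scoop_pan and 16 mm below it
- egg_box_floor (a point): centre of the inner floor (7 mm up) of the empty wooden box: outside 150 (x) x 270 (y) x 102 mm high, walls 8 mm. Its +y end, a 150 mm wide wall, faces the robot; z up. It is fixed to the worktop.
- egg_box_rim (a point): middle of the top edge of that end wall of the egg box, 131 mm from the box's centre, 102 mm up; y points out of the box to the robot, x along the wall
- tag_grip (a point): grip point of the allergy tag, between its two levers, 40 mm above the rim it sits on. A sprung clip like a peg, 34 mm wide (y), jaws down, levers up (to 11 mm above this point, hinge 26 mm below it); x is the line along which it opens. Levers' outsides here: 39 mm apart at rest, 20 mm squeezed to the stop, where they are parallel (takes 6 to 12 N). 50 g. Starts on the tissue box's near end wall
- tag_bite (a point): point midway between the tag's jaws, 51 mm below tag_grip and 11 mm above the jaws' lower ends, same axes (z up); on the tissue box (8 mm wall, rim 98 mm up) it stands 11 mm below the rim; the hinge would meet the rim at 21 mm. Squeezed to the stop the jaws' lower ends stand 30 mm apart
- tag_face (a point): middle of the tag's yellow plate (60 mm wide, 40 high, brown nut picture), on the clip's -x face, 10 mm in front of the mid-plane of its jaws; same axes
- tag_jaw (a joint): opening of the tag's jaws, rad: 0 with an 8 mm wall between them (jaws parallel), -0.15 shut on nothing, 0.62 squeezed fully open
- timer: white round kitchen timer, 68 mm wide, 58 mm high, near the worktop's front edge; origin at the middle of its underside; leave alone
- bowl: white rice bowl, 115 mm wide, 52 mm high, right of the bin; origin at the middle of its underside; leave alone

How it is judged:
On the way, in this order (a step that is already met when the one before it is completed fails the run):
1. the bin is tipped fully towards the robot (value of joint bin above 0.7 rad), for 0.2 s.
2. every egg is in the wooden egg box (x of egg_1_mid in the frame of egg_box_floor between -0.067 and 0.067 m and y of egg_1_mid in the frame of egg_box_floor between -0.127 and 0.127 m and z of egg_1_mid in the frame of egg_box_floor between 0 and 0.085 m and x of egg_2_mid in the frame of egg_box_floor between -0.067 and 0.067 m and y of egg_2_mid in the frame of egg_box_floor between -0.127 and 0.127 m and z of egg_2_mid in the frame of egg_box_floor between 0 and 0.085 m and x of egg_3_mid in the frame of egg_box_floor between -0.067 and 0.067 m and y of egg_3_mid in the frame of egg_box_floor between -0.127 and 0.127 m and z of egg_3_mid in the frame of egg_box_floor between 0 and 0.085 m and x of egg_4_mid in the frame of egg_box_floor between -0.067 and 0.067 m and y of egg_4_mid in the frame of egg_box_floor between -0.127 and 0.127 m and z of egg_4_mid in the frame of egg_box_floor between 0 and 0.085 m and x of egg_5_mid in the frame of egg_box_floor between -0.067 and 0.067 m and y of egg_5_mid in the frame of egg_box_floor between -0.127 and 0.127 m and z of egg_5_mid in the frame of egg_box_floor between 0 and 0.085 m), for 0.2 s.
At the end, for the whole second after the job is handed in: Every egg is in the egg box below its rim; the bin is upright (under 0.06 rad) with the scoop's pan in it; the tag is clipped upright (0.25 rad) on the egg box's wall facing the robot, within 45 mm of its middle, plate outside, tag_bite 2 to 24 mm below the rim, jaws closed (all of step 2 and value of joint bin below 0.06 rad and x of scoop_pan in the frame of bin_floor between -0.085 and 0.085 m and y of scoop_pan in the frame of bin_floor between -0.07 and 0.07 m and z of scoop_pan in the frame of bin_floor between 0 and 0.1 m and x of tag_bite in the frame of egg_box_rim between -0.045 and 0.045 m and y of tag_bite in the frame of egg_box_rim between -0.008 and 0.008 m and z of tag_bite in the frame of egg_box_rim between -0.024 and -0.002 m and y of tag_face in the frame of egg_box_rim above 0.004 m and angle between tag_bite's own z axis and vertical below 0.25 rad and value of joint tag_jaw between -0.07 and 0.2 rad); the robot touches nothing.
It fails at once if the fingers touch an egg (contact force between the fingers and egg_1 above 0.5 N or contact force between the fingers and egg_2 above 0.5 N or contact force between the fingers and egg_3 above 0.5 N or contact force between the fingers and egg_4 above 0.5 N or contact force between the fingers and egg_5 above 0.5 N).
It fails at once if a bystander (timer or bowl) is moved more than 3 cm (distance of any of timer, bowl from where it was at the start of the episode above 0.03 m).
Of egg_1, egg_2, egg_3, egg_4, egg_5 only 3 to 5 are there at a start; the rules pass over those that are not, and their reading is None.
At some moment in a run one of scoop may be knocked a few centimetres aside while the robot is not near it.
It also fails if it takes over 210 s, if anything falls off the work surface, if the arm or the gripper's body presses on something with over 40 N, if the wrist force passes 120 N, or if a joint passes its speed limit or range.

### The arm

A 6-joint arm with a two-finger parallel gripper is mounted at the origin on a cart in front of the work surface, level with it; the furniture and walls round the work are solid. World frame = base frame: x ahead of the robot, y to its left, z up, the work surface at z = 0. Lengths are in m, angles in rad, forces in N, time in s.
With the tool pointing down it reaches from about 0.3 to 0.825 m from the base axis. Payload 5.4 kg.
Tool frame: the origin (TCP) lies at the very end of the fingers, on their centre line; the grasp point (between the pads) lies 19 mm behind it (robot.tcp_to_grasp is the x of the grasp point in the tool frame, in m); x points along the fingers, y is the direction in which the jaws open and shut, and the axes are right-handed (so a half turn about x gives the same grasp; the last joint's range is limited). The gripper opens to 92 mm and grips with 3 to 60 N. Pads are 20 mm wide; open, the fingers measure 128 mm over their backs; the gripper's body (75 mm by 189 mm) begins 69 mm behind the grasp point.
Start: joints at [-1.443, 0.158, 1.597, -0, 1.386, -0.21], TCP at [0.191, -0.542, 0.215] pointing down, gripper open.
Joint ranges: [-2.91, 2.91], [-0.94, 2.29], [0.18, 2.7], [-1.29, 4.43], [0.17, 2.64], [-3, 3]. Speed limits (rad/s): [2.57, 2.57, 3.14, 3.14, 3.14, 3.14].

### API

Orientations are given as a unit quaternion [x, y, z, w].
In Python, from rig import telemetry, read_camera, robot, outline_of, place_of gives the robot as it stands.
- The arm moves only by the shell command python3 -m inch 'ROWS' [OPENING] [FORCE]. ROWS is JSON, a list of rows, each a list of 2 entries, a list of its own where there are three numbers: the shift along the tool's x, y, z in m, then the turn about the tool's x in rad. A call has 1 to 20 rows; each row is the pose to reach, as a shift and turn from the pose commanded when the call began, along the tool's axes at that moment; what a row does not reach only later rows make up. A row lasts 1/12 s, in which the tool goes at most 41.7 mm and 7.16 degrees, less where a joint would pass 70% of its speed; a pose out of reach is approached as far as the arm can. A call with a gripper value outside its range is refused whole. OPENING is the closure, from 0 (fully open) to 1 (shut), set as the call begins (- or left out, the last holds). The fingers move at their own pace and stop on an object; FORCE is the grip in N (left out, the last holds). Time passes only in rows, so rows that repeat a pose let the fingers close. It gives the time, the measured TCP pose, the force and the opening at its end, in the units of the state.
- telemetry.observe(): the state, without advancing time (a new reading comes with each control period).
- read_camera(name): name is "scene" or "top" or "wrist"; returns a dict with "frame" (400x640x3 uint8, red, green, blue), "fx", "fy", "cx", "cy" (pixels), "k1" (the pictures are not rectified: a ray, as slopes to the right and down, at radius r is drawn at 1 + k1 r^2 times it, then the intrinsics apply), "eye" and "orientation" of the camera in the world; the wrist camera has in their place "tool_from_camera" (4x4, takes a point from camera to tool coordinates, whose origin is the TCP and whose axes are the tool frame's). Camera axes: x right, y down, z forward; pixel columns grow to the right and rows downward; lengths in m; the calibration is good to about 2 mm. A picture is of the moment at which its call begins: read the wrist's pose just before it. There is no depth.
- robot.sign_off(): hands the job in, once; it reports no verdict.
Trained networks look in the newest picture that a camera, given by its name, has taken for a name from the list of things; names that differ only in an ending like _2 or _b are one class to them, and where a whole thing is asked for, a point or a joint stands for the part that bears it (a point fixed in the world has none). Each returns a list of dicts, best first, with "score" (0 to 1); they miss things now and then, are a little off and sometimes report something else, mostly with a low value. They report only what shows in the picture. A call takes as long as a camera call.
- outline_of(query, camera): "pixels" (400x640 bool, what is visible of it) and "bbox" ([left, top, right, bottom] in pixels, round what is visible of it).
- place_of(query, camera): "position" ([row, column] in pixels: a listed point, or the origin of a listed thing).
The state is a dict: "t": time; "joints": joint angles; "qvel": joint speeds; "tau": joint torques, N m; "ee_pos": TCP position; "tool_rot": TCP orientation; "contact_force": force on the tool from outside, world axes, zero at the start; "ft_torque": the same for the moment, N m; "width": finger opening in m.
Only numpy, scipy, OpenCV 4.12 (cv2) and the standard library are available. Lean on these libraries where they do the work, as an engineer would, in place of code of your own. Each camera call takes 0.05 s, during which the arm holds its last target.

## Working session

There is one attempt and no reset: what is moved stays moved. The work goes in short steps, Python scripts to look and compute and a shell command to move; the robot and the scene stay as the last step left them, time stands still between calls to the robot, and variables do not carry over. Pictures are saved under pics/ and viewed, and the job is handed in when it is done.

View pics/scene0.png

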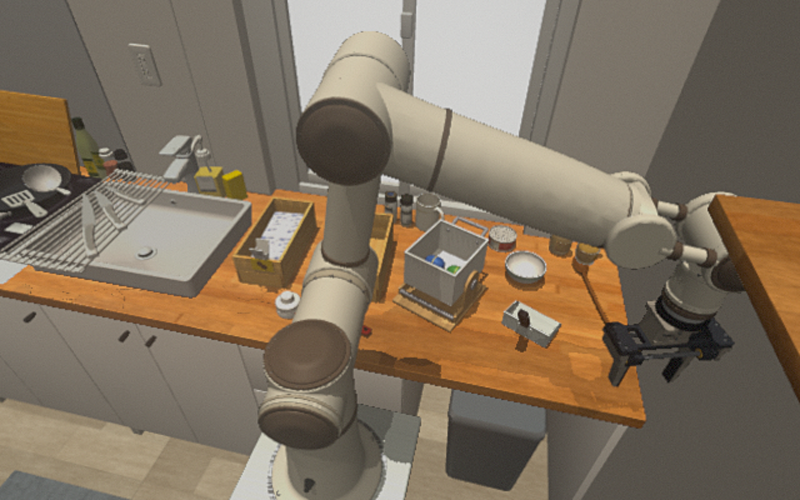

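View pics/top0.png

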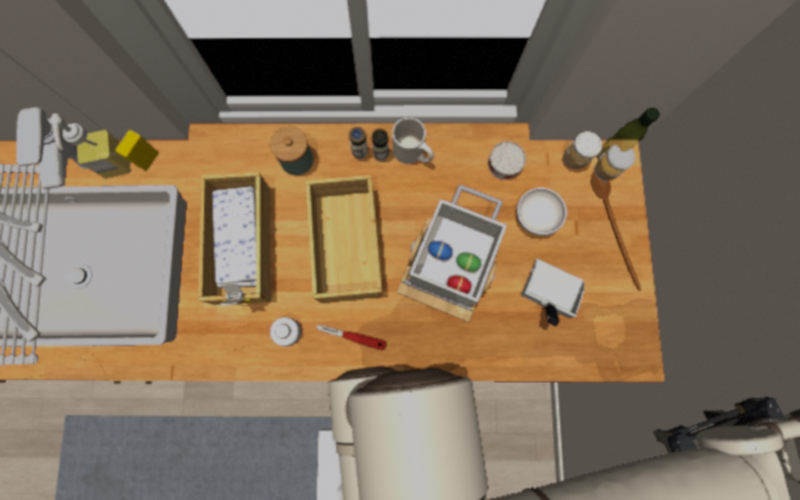

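```bash
cat > b.py <<'E'
from h import *
from collections import defaultdict
import sys
names=sys.argv[1:] or ['bin_pivot','bin_bar','scoop_grip','scoop_pan','scoop_lip','egg_box_floor','egg_box_rim','tag_grip','tag_bite','tag_face','timer','bowl']
cs={n:cam(n) for n in ['scene','top']}
for q in names:
    rs={}
    for n in cs:
        try: r=place_of(q,n)
        except Exception as ex: print(q,n,ex); continue
        rs[n]=r[:6]
    for n in rs: print(q,n,[(round(float(a['score']),2),[round(float(v),1) for v in a['position']]) for a in rs[n]])
    if rs.get('scene') and rs.get('top'):
        p,e=tri([ray(cs[n],*rs[n][0]['position']) for n in cs]); print('   ->',p.round(4),np.round(e,4))
print(telemetry.observe()['t'])
E
python3 b.py
```

```text
bin_pivot scene [(0.73, [255.1, 426.6]), (0.6, [214.3, 352.5])]
bin_pivot top [(0.93, [211.1, 359.3]), (0.51, [192.4, 273.5]), (0.17, [234.4, 351.7])]
   -> [ 0.531  -0.276  -0.0435] [0.1254 0.1254]
bin_bar scene [(0.57, [178.3, 377.7])]
bin_bar top [(0.72, [157.5, 383.2]), (0.2, [265.6, 230.2]), (0.16, [208.4, 372.4])]
   -> [ 0.6466 -0.1947  0.1636] [0.0022 0.0022]
scoop_grip scene [(0.76, [255.2, 419.5]), (0.54, [247.6, 438.3])]
scoop_grip top [(0.61, [254.8, 441.8])]
   -> [ 0.3937 -0.3546  0.0959] [0.0011 0.0011]
scoop_pan scene [(0.74, [254.8, 426.4])]
scoop_pan top [(0.72, [228.6, 443.2]), (0.49, [266.4, 233.7]), (0.31, [204.6, 362.1]), (0.3, [230.8, 277.5])]
   -> [ 0.4765 -0.3901  0.0155] [0.0006 0.0006]
scoop_lip scene [(0.91, [253.6, 433.0])]
scoop_lip top [(0.84, [215.0, 449.5])]
   -> [ 0.523  -0.4216 -0.0206] [0.0023 0.0023]
egg_box_floor scene [(0.89, [211.7, 288.7])]
egg_box_floor top [(0.81, [192.7, 277.4]), (0.65, [173.6, 429.5]), (0.25, [229.3, 442.1])]
   -> [ 0.5903  0.1059 -0.0067] [0.0018 0.0018]
egg_box_rim scene []
egg_box_rim top [(0.77, [232.5, 279.8])]
tag_grip scene [(0.83, [197.2, 203.5])]
tag_grip top [(0.6, [235.4, 180.3])]
   -> [0.4407 0.3451 0.136 ] [0.0013 0.0013]
tag_bite scene [(0.75, [211.0, 213.6])]
tag_bite top [(0.7, [238.2, 189.0])]
   -> [0.4429 0.3316 0.078 ] [0.0079 0.0079]
tag_face scene [(0.89, [213.8, 209.4]), (0.4, [213.0, 351.9])]
tag_face top [(0.54, [242.5, 191.2])]
   -> [0.429  0.3324 0.0761] [0.0007 0.0007]
timer scene [(0.7, [246.4, 231.3]), (0.19, [198.0, 203.5])]
timer top [(0.61, [266.1, 230.1])]
   -> [0.3671 0.2372 0.0066] [0.0002 0.0002]
bowl scene [(0.61, [221.9, 417.2])]
bowl top [(0.57, [253.6, 440.6]), (0.56, [172.1, 429.7])]
   -> [ 0.3883 -0.3165  0.2261] [0.0086 0.0086]
1.45
```

```bash
cat > c.py <<'E'
from h import *
c=cam('top'); save(c,'pics/top_bin.png',4,(310,140,480,270)); save(c,'pics/top_box.png',3.6,(150,120,330,285))
E
python3 c.py
```

```text
(no output)
```

View pics/top_bin.png

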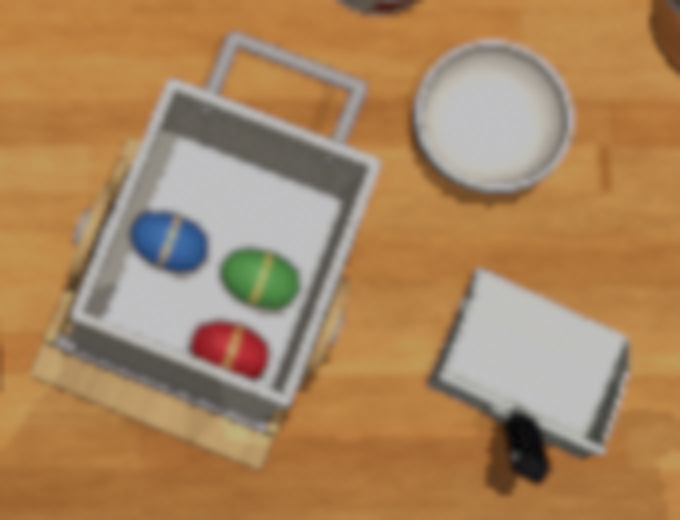

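View pics/top_box.png

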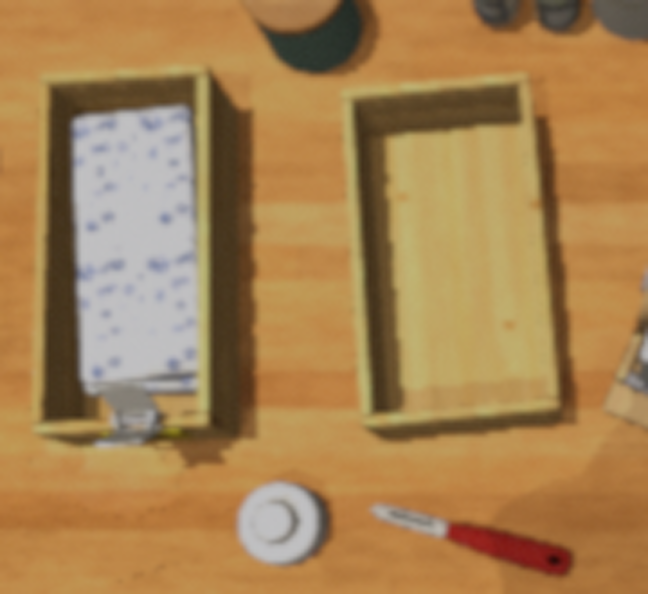

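```bash
cat > d.py <<'E'
from h import *
c=cam('top')
def pts(L,s,o,z): return np.array([atz(c,o[1]+y/s-.0,o[0]+x/s-.0,z) for x,y in L])
def ang(v): return np.degrees(np.arctan2(v[1],v[0]))
B=pts([(172,82),(379,162),(288,405),(73,320)],4,(310,140),.169); TL,TR,BR,BL=B
print('bin',B.round(4).tolist()); ctr=B.mean(0)
d=((TL-BL)+(TR-BR))/2; e=((TL-TR)+(BL-BR))/2
print('yaw',ang(d),ang(e)-90,'size',np.linalg.norm(d),np.linalg.norm(e),'ctr',ctr)
yaw=np.radians((ang(d)*2+ang(e)-90)/3);u=np.array([np.cos(yaw),np.sin(yaw),0])
piv=ctr-.012*u;piv[2]=.095;print('pivot',piv,'bar',piv+.144*u+[0,0,.066],'yaw',yaw)
b=pts([(238,40),(365,92)],4,(310,140),.161);print('bar ends',b,ang(b[0]-b[1])-90,b.mean(0))
X=pts([(344,93),(528,76),(558,408),(366,424)],3.6,(150,120),.102);TL,TR,BR,BL=X
d=((TL-BL)+(TR-BR))/2; e=((TL-TR)+(BL-BR))/2
print('box',X.round(4).tolist(),ang(d),ang(e)-90,np.linalg.norm(d),np.linalg.norm(e),X.mean(0))
S=pts([(478,270),(627,342)],4,(310,140),.004);print('lip',S.round(4),ang(S[0]-S[1])-90,np.linalg.norm(S[0]-S[1]),S.mean(0))
for n in ['top']:
  for q in ['scoop','egg_1_mid','bin_corner']:
    try:
      for r in place_of(q,n)[:6]: print(q,r['score'],r['position'],atz(c,*r['position'],.09))
    except Exception as x: print(q,x)
E
python3 d.py
```

```text
bin [[0.6359, -0.1114, 0.169], [0.5811, -0.2455, 0.169], [0.4223, -0.1803, 0.169], [0.4767, -0.0448, 0.169]]
yaw -22.51194217262602 -22.063439944581162 size 0.17215319828906211 0.14536484850184453 ctr [ 0.52900662 -0.1454933   0.169     ]
pivot [ 0.51790908 -0.14092773  0.095     ] bar [ 0.65107965 -0.19571458  0.161     ] yaw -0.39029823173691863
bar ends [[ 0.66796823 -0.15712666  0.161     ]
 [ 0.63151655 -0.24046413  0.161     ]] -23.624494507752814 [ 0.64974239 -0.1987954   0.161     ]
box [[0.7023, 0.187, 0.102], [0.7163, 0.0412, 0.102], [0.4512, 0.0161, 0.102], [0.439, 0.1608, 0.102]] 5.537126222861151 5.139930845217108 0.2654557919272684 0.14585797930504601 [0.57717724 0.10129293 0.102     ]
lip [[ 0.5421 -0.3564  0.004 ]
 [ 0.4873 -0.4645  0.004 ]] -26.92347559616821 0.12118353719678283 [ 0.51469168 -0.41044625  0.004     ]
scoop it knows: bin_bar, bin_corner, bin_floor, bin_pivot, bowl, egg_1_mid, egg_2_mid, egg_3_mid, egg_4_mid, egg_5_mid, egg_box_floor, egg_box_rim, scoop_grip, scoop_lip, scoop_pan, tag_bite, tag_face, tag_
bin_corner 0.7 [233.7, 353.2] [ 0.45169171 -0.11594959  0.09      ]
```

```bash
cat > plan.py <<'E'
# usage: plan.py x y z [yaw_deg of tool y, mod 180]  -> shift/turn in tool axes
import sys
from h import *
s=telemetry.observe(); M=R.from_quat(s['tool_rot']).as_matrix(); p=np.array(s['ee_pos'])
th=np.degrees(np.arctan2(M[1,1],M[0,1]))
print('t %.2f'%s['t'],'tcp',p.round(4),'yaw(y) %.2f'%th,'tilt %.2f'%np.degrees(np.arccos(-M[2,0])),'w %.4f'%s['width'],'q',s['joints'].round(2),'F',np.round(s['contact_force'],1))
if len(sys.argv)>3:
    t=np.array(list(map(float,sys.argv[1:4]))); d=M.T@(t-p)
    n=[np.linalg.norm(d)/.0417]; turn=0
    if len(sys.argv)>4:
        a=((float(sys.argv[4])-th)+90)%180-90; turn=-np.radians(a); n.append(abs(a)/7.16)
        print('q6 alt; other turn',round(turn-np.sign(turn)*np.pi,3))
    print('shift',d.round(4).tolist(),'turn',round(turn,4),'rows',np.round(n,1))
E
python3 plan.py 0.6495 -0.197 0.30 -22.4; python3 -c "
from h import *
print(R.from_quat(telemetry.observe()['tool_rot']).as_matrix().round(3))"
```

```text
t 1.65 tcp [ 0.1905 -0.5421  0.2143] yaw(y) -70.64 tilt 0.06 w 0.0918 q [-1.44  0.16  1.6   0.    1.39 -0.21] F [-1.7  4.3 -2.6]
q6 alt; other turn 2.3
shift [-0.0853, -0.1735, -0.5474] turn -0.842 rows [13.9  6.7]
[[-0.     0.331 -0.943]
 [ 0.001 -0.943 -0.331]
 [-1.    -0.001 -0.   ]]
```

```bash
python3 -m inch '[[[-0.085,-0.05,-0.15],-0.2],[[-0.085,-0.17,-0.54],-0.842],[[-0.085,-0.1735,-0.547],-0.842],[[-0.085,-0.1735,-0.547],-0.842],[[-0.085,-0.1735,-0.547],-0.842],[[-0.085,-0.1735,-0.547],-0.842],[[-0.085,-0.1735,-0.547],-0.842],[[-0.085,-0.1735,-0.547],-0.842],[[-0.085,-0.1735,-0.547],-0.842],[[-0.085,-0.1735,-0.547],-0.842],[[-0.085,-0.1735,-0.547],-0.842],[[-0.085,-0.1735,-0.547],-0.842],[[-0.085,-0.1735,-0.547],-0.842],[[-0.085,-0.1735,-0.547],-0.842],[[-0.085,-0.1735,-0.547],-0.842],[[-0.085,-0.1735,-0.547],-0.842],[[-0.085,-0.1735,-0.547],-0.842]]' 0.6 40; cat > w.py <<'E'
from h import *
import sys
c=cam('wrist'); save(c,'pics/%s.png'%sys.argv[1])
for q in sys.argv[2:]:
    for r in place_of(q,'wrist')[:3]:
        print(q,round(r['score'],2),np.round(r['position'],1))
E
python3 w.py w1 bin_bar; python3 plan.py
```

```text
t: 3.07
ee_pos: [0.6496, -0.1986, 0.3004]
tool_rot: [0.588, 0.392, -0.587, 0.394]
contact_force: [-0.4, -1.4, -0.3]
width: 0.0366
bin_bar 0.65 [187.  316.3]
t 3.17 tcp [ 0.6486 -0.1991  0.3002] yaw(y) -22.51 tilt 0.10 w 0.0369 q [-0.48  0.39  1.15 -0.    1.6  -0.08] F [-0.1 -0.3 -0.6]
```

View pics/w1.png

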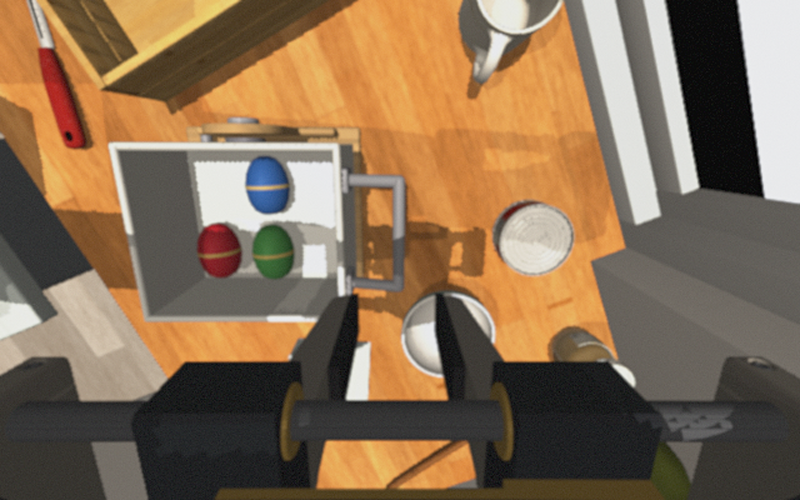

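```bash
cat > d2.py <<'E'
from h import *
c=cam('wrist')
f=lambda x,y,z: atz(c,y/1.25,x/1.25,z)
print('bar',atz(c,187,316.3,.161), f(399,182,.166),f(398,286,.166))
B=[f(x,y,.169) for x,y in [(345,145),(355,318),(145,320),(111,145)]]
B=np.array(B);print(B.round(4)); print(B.mean(0))
for a,b in [(3,0),(2,1),(1,0),(2,3)]:
    v=B[b]-B[a];print(np.degrees(np.arctan2(v[1],v[0])),np.linalg.norm(v))
E
python3 d2.py
```

```text
bar [ 0.65134157 -0.19352464  0.161     ] [ 0.6704429  -0.15492715  0.166     ] [ 0.63635756 -0.23547892  0.166     ]
[[ 0.6432 -0.1134  0.169 ]
 [ 0.5912 -0.2475  0.169 ]
 [ 0.4236 -0.1797  0.169 ]
 [ 0.4804 -0.0464  0.169 ]]
[ 0.53459929 -0.14672803  0.169     ]
-22.365078266689725 0.17608731992108556
-22.033090271106385 0.18077504403548947
68.76946031097958 0.14383535984023998
66.90846097704582 0.14486626230542426
```

```bash
python3 -m inch '[[[0.04,0.002,0],0],[[0.08,0.002,0],0],[[0.12,0.002,0],0],[[0.14,0.002,0],0],[[0.156,0.002,0],0],[[0.156,0.002,0],0],[[0.156,0.002,0],0]]'; python3 -m inch '[[[0,0,0],0],[[0,0,0],0],[[0,0,0],0],[[0,0,0],0],[[0,0,0],0],[[0,0,0],0]]' 1 30; python3 w.py w2 bin_bar; python3 plan.py
```

```text
t: 3.8
ee_pos: [0.65, -0.1991, 0.1434]
tool_rot: [-0.588, -0.393, 0.588, -0.393]
contact_force: [-0.0, -1.6, 0.9]
width: 0.0369
t: 4.3
ee_pos: [0.6517, -0.1987, 0.1448]
tool_rot: [0.588, 0.393, -0.587, 0.394]
contact_force: [0.5, -1.4, 3.7]
width: 0.0089
bin_bar 0.84 [253.7 314.7]
t 4.40 tcp [ 0.6517 -0.1987  0.1448] yaw(y) -22.40 tilt 0.14 w 0.0089 q [-0.47  0.48  1.34 -0.    1.32 -0.08] F [ 1.1 -2.   4.5]
```

View pics/w2.png

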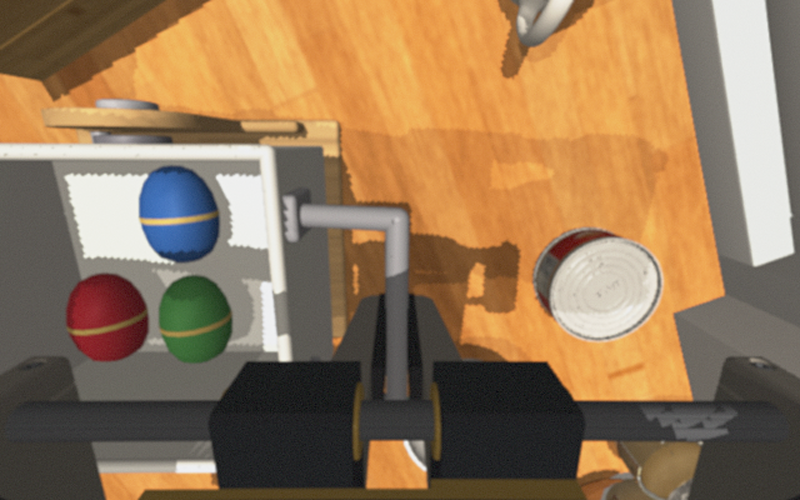

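```bash
python3 -m inch '[[[-0.006,-0.003,0],0],[[-0.0123,-0.0063,0],0],[[-0.018,-0.010,0],0],[[-0.024,-0.0136,0],0],[[-0.0295,-0.0175,0],0],[[-0.0351,-0.022,0],0],[[-0.040,-0.0265,0],0],[[-0.0453,-0.0312,0],0],[[-0.050,-0.036,0],0],[[-0.0547,-0.0413,0],0],[[-0.059,-0.0465,0],0],[[-0.0632,-0.0522,0],0],[[-0.067,-0.058,0],0],[[-0.0707,-0.0638,0],0],[[-0.074,-0.070,0],0],[[-0.0772,-0.0761,0],0],[[-0.0805,-0.0836,0],0],[[-0.0815,-0.086,0],0],[[-0.0815,-0.086,0],0]]'; python3 w.py w3 bin_bar; python3 plan.py
```

```text
t: 5.98
ee_pos: [0.5745, -0.1667, 0.2285]
tool_rot: [0.59, 0.39, -0.585, 0.397]
contact_force: [4.7, -2.6, 7.1]
width: 0.0092
bin_bar 0.92 [253.  317.5]
t 6.08 tcp [ 0.5745 -0.1666  0.2285] yaw(y) -22.40 tilt 0.58 w 0.0087 q [-0.48  0.2   1.52  0.    1.41 -0.09] F [ 5.  -2.1  8.2]
```

View pics/w3.png

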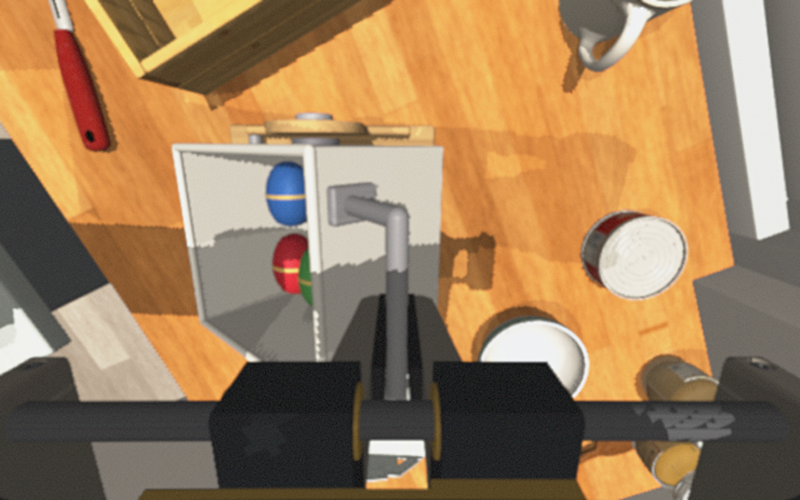

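```bash
python3 -m inch '[[[-0.001,-0.004,0],0],[[-0.002,-0.008,0],0],[[-0.002,-0.008,0],0],[[-0.002,-0.008,0],0]]'; python3 plan.py
```

```text
t: 6.42
ee_pos: [0.5743, -0.1666, 0.229]
tool_rot: [0.594, 0.384, -0.582, 0.402]
contact_force: [37.5, -14.6, -15.5]
width: 0.0091
t 6.42 tcp [ 0.5743 -0.1666  0.229 ] yaw(y) -22.46 tilt 1.71 w 0.0091 q [-0.49  0.18  1.54  0.    1.39 -0.1 ] F [ 37.5 -14.6 -15.5]
```

```bash
python3 -m inch '[[[0.002,0.006,0],0],[[0.002,0.0085,0],0],[[0.002,0.0085,0],0]]' ; python3 -m inch '[[[0,0,0],0],[[0,0,0],0],[[0,0,0],0],[[-0.03,0,0],0],[[-0.06,0,0],0],[[-0.10,0,0],0],[[-0.10,0,0],0]]' 0.65; python3 b.py bin_bar scoop_grip scoop_pan scoop_lip; python3 plan.py
```

```text
t: 6.67
ee_pos: [0.5752, -0.167, 0.2285]
tool_rot: [0.589, 0.391, -0.586, 0.396]
contact_force: [5.4, -2.7, 8.5]
width: 0.0091
t: 7.25
ee_pos: [0.574, -0.1667, 0.3332]
tool_rot: [0.59, 0.39, -0.586, 0.397]
contact_force: [-0.2, -2.0, 2.8]
width: 0.0324
bin_bar scene [(0.64, [170.1, 367.0])]
bin_bar top []
scoop_grip scene [(0.69, [254.2, 419.8])]
scoop_grip top [(0.73, [254.3, 442.1])]
   -> [ 0.3949 -0.3547  0.099 ] [0.0013 0.0013]
scoop_pan scene [(0.59, [251.9, 424.4])]
scoop_pan top [(0.69, [230.6, 441.9]), (0.45, [254.7, 440.8])]
   -> [ 0.4678 -0.3794  0.036 ] [0.0011 0.0011]
scoop_lip scene [(0.57, [254.7, 432.6])]
scoop_lip top [(0.95, [215.3, 447.4])]
   -> [ 0.5239 -0.4199 -0.0283] [0.0003 0.0003]
7.75
t 7.75 tcp [ 0.5716 -0.1655  0.324 ] yaw(y) -22.40 tilt 0.11 w 0.0322 q [-0.48  0.16  1.38 -0.    1.6  -0.09] F [ 1.1 -1.4 -0. ]
```

```bash
python3 plan.py 0.394 -0.3545 0.25 -116
```

```text
t 7.75 tcp [ 0.5716 -0.1655  0.324 ] yaw(y) -22.40 tilt 0.11 w 0.0322 q [-0.48  0.16  1.38 -0.    1.6  -0.09] F [ 1.1 -1.4 -0. ]
q6 alt; other turn 1.634
shift [0.0742, -0.092, 0.2424] turn -1.508 rows [ 6.5 12.1]
```

```bash
python3 -m inch '[[[0,-0.03,0.08],0.25],[[0.02,-0.06,0.16],0.25],[[0.04,-0.092,0.242],0.5],[[0.074,-0.092,0.242],1.634],[[0.074,-0.092,0.242],1.634],[[0.074,-0.092,0.242],1.634],[[0.074,-0.092,0.242],1.634],[[0.074,-0.092,0.242],1.634],[[0.074,-0.092,0.242],1.634],[[0.074,-0.092,0.242],1.634],[[0.074,-0.092,0.242],1.634],[[0.074,-0.092,0.242],1.634],[[0.074,-0.092,0.242],1.634],[[0.074,-0.092,0.242],1.634],[[0.074,-0.092,0.242],1.634],[[0.074,-0.092,0.242],1.634]]' 0.35; python3 w.py w4 scoop_grip scoop_pan scoop_lip; python3 plan.py
```

```text
t: 9.08
ee_pos: [0.3946, -0.3543, 0.251]
tool_rot: [-0.689, 0.158, 0.689, 0.158]
contact_force: [-0.4, -1.4, -1.1]
width: 0.0596
scoop_grip 0.73 [190.7 312.1]
scoop_grip 0.62 [111.6 314.7]
scoop_pan 0.67 [111.5 315.5]
scoop_lip 0.92 [ 70.1 315.4]
scoop_lip 0.4 [192.6 312.8]
t 9.28 tcp [ 0.3946 -0.3543  0.2511] yaw(y) -115.96 tilt 0.01 w 0.0598 q [-0.96  0.02  1.67  0.    1.45  1.06] F [-0.3 -1.1 -0.8]
```

View pics/w4.png

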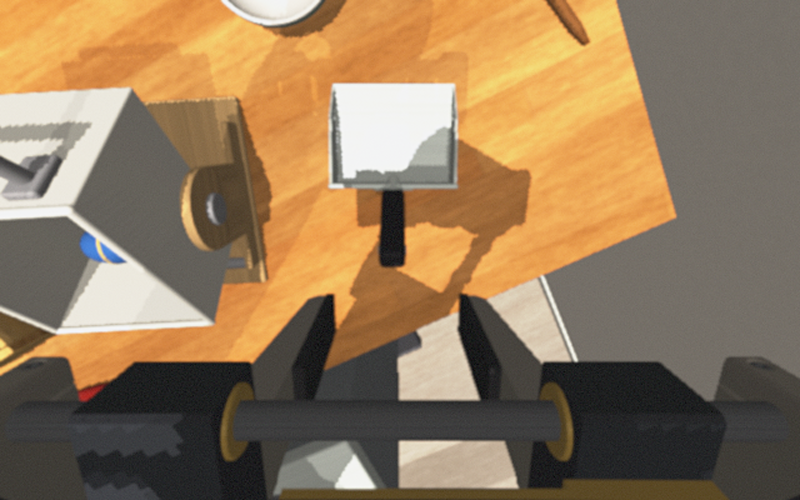

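```bash
cat > d3.py <<'E'
from h import *
c=cam('wrist'); g=atz(c,190.7,312.1,.105); l=atz(c,70.1,315.4,.001); p=atz(c,111.5,315.5,.017)
print(g,l,p,np.linalg.norm(l-g),np.degrees(np.arctan2(*(l-g)[1::-1])))
E
python3 d3.py; python3 plan.py 0.394 -0.3545 0.095 -115.5
```

```text
[ 0.39849977 -0.35070556  0.105     ] [ 0.51572119 -0.41132129  0.001     ] [ 0.47034199 -0.3893859   0.017     ] 0.1680212179092222 -27.343689715164246
t 9.33 tcp [ 0.3946 -0.3544  0.2511] yaw(y) -115.97 tilt 0.00 w 0.0598 q [-0.96  0.02  1.67 -0.    1.45  1.06] F [-1.5 -0.8 -0.1]
q6 alt; other turn 3.133
shift [0.1561, 0.0004, 0.0005] turn -0.0083 rows [3.7 0.1]
```

```bash
python3 -m inch '[[[0.04,-0.003,0.002],0.015],[[0.08,-0.003,0.002],0.015],[[0.12,-0.003,0.002],0.015],[[0.15,-0.003,0.002],0.015],[[0.165,-0.003,0.002],0.015],[[0.165,-0.003,0.002],0.015],[[0.165,-0.003,0.002],0.015]]'; python3 w.py w5; python3 -m inch '[[[0,0,0],0],[[0,0,0],0],[[0,0,0],0],[[0,0,0],0],[[0,0,0],0],[[0,0,0],0]]' 1 55;  python3 -m inch '[[[-0.01,0,0],0],[[-0.03,0,0],0],[[-0.06,0,0],0],[[-0.09,0,0],0],[[-0.12,0,0],0],[[-0.12,0,0],0]]'; python3 w.py w6
```

```text
t: 9.92
ee_pos: [0.394, -0.3505, 0.0858]
tool_rot: [-0.687, 0.164, 0.688, 0.165]
contact_force: [-0.0, -0.9, 0.1]
width: 0.0598
t: 10.47
ee_pos: [0.3942, -0.3508, 0.0864]
tool_rot: [0.688, -0.164, -0.688, -0.164]
contact_force: [-1.1, -0.3, 3.7]
width: 0.022
t: 10.97
ee_pos: [0.3964, -0.3538, 0.2135]
tool_rot: [0.691, -0.167, -0.685, -0.162]
contact_force: [0.2, -2.0, -1.2]
width: 0.0217
```

View pics/w5.png

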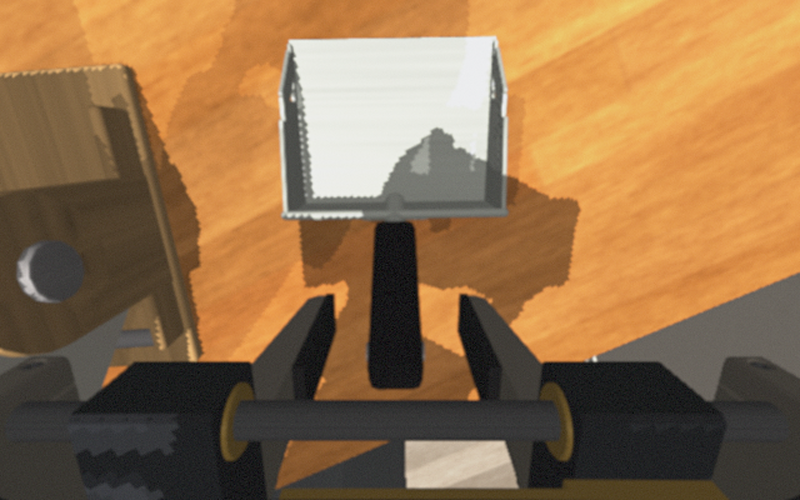

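View pics/w6.png

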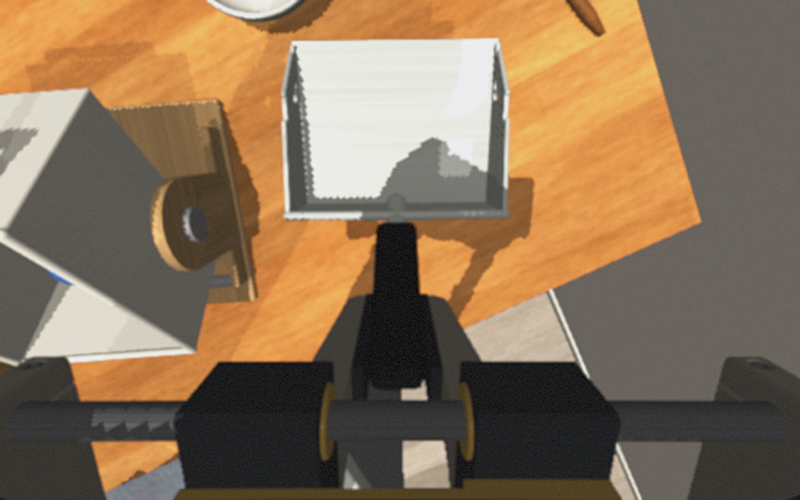

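```bash
cat > pitch.py <<'E'
from h import *
import sys
from scipy.optimize import minimize_scalar
c=read_camera('wrist'); T=np.array(c['tool_from_camera']); print('g',robot.tcp_to_grasp)
def pr(pt):
    q=np.linalg.inv(T)@np.append(pt,1); x,y=q[0]/q[2],q[1]/q[2]; f=1+c['k1']*(x*x+y*y)
    return c['cy']+c['fy']*y*f, c['cx']+c['fx']*x*f
def pt(fx,fz,y,phi): # scoop coords rel grip, pitch phi lip-down deg
    a=np.radians(phi); X=fx*np.cos(a)+fz*np.sin(a); Z=-fx*np.sin(a)+fz*np.cos(a)
    return np.array([robot.tcp_to_grasp-Z, y, -X])
def lip(phi): return pr(pt(.137,-.104,0,phi))
def bk(phi): return pr(pt(.037,-.060,0,phi))
save(c,'pics/%s.png'%sys.argv[1])
try:
  for q,f in [('scoop_lip',lip),('scoop_pan',lambda p:pr(pt(.087,-.088,0,p)))]:
    for r in place_of(q,'wrist')[:2]:
        row=r['position'][0]; 
        b=min(np.arange(-40,80,.5),key=lambda p:abs(f(p)[0]-row)); print(q,round(r['score'],2),np.round(r['position'],1),'phi',b)
except Exception as e: print(e)
if len(sys.argv)>2:
    for p in range(-30,61,10): print(p,np.round(lip(p),0),np.round(bk(p),0))
E
python3 pitch.py w7 1; python3 -m inch '[[[0,0,0],0],[[0,0,0],0],[[0,0,0],0]]' 1 20; python3 pitch.py w8; python3 -m inch '[[[0,0,0],0],[[0,0,0],0],[[0,0,0],0]]' 1 12; python3 pitch.py w9
```

```text
g -0.0187
scoop_lip 0.88 [ 31.8 314.8] phi -1.0
scoop_pan 0.9 [104.2 316.2] phi 0.0
-30 [-94. 317.] [146. 317.]
-20 [-45. 317.] [155. 317.]
-10 [ -3. 317.] [166. 317.]
0 [ 35. 317.] [178. 317.]
10 [ 68. 317.] [191. 317.]
20 [ 99. 317.] [205. 317.]
30 [128. 317.] [220. 317.]
40 [156. 317.] [235. 317.]
50 [183. 317.] [251. 317.]
60 [210. 317.] [267. 317.]
t: 11.42
ee_pos: [0.3937, -0.3502, 0.2047]
tool_rot: [-0.687, 0.164, 0.688, 0.165]
contact_force: [-0.4, -0.9, -2.4]
width: 0.0219
g -0.0187
scoop_lip 0.62 [ 34.4 314.1] phi 0.0
scoop_pan 0.94 [105.7 319.2] phi 0.5
t: 11.82
ee_pos: [0.3942, -0.3508, 0.2061]
tool_rot: [0.688, -0.164, -0.688, -0.164]
contact_force: [0.2, -1.4, -3.2]
width: 0.0215
g -0.0187
scoop_lip 0.71 [ 32.8 315.6] phi -0.5
scoop_pan 0.78 [103.7 314.6] phi -0.5
```

Excellent pitch measurement. Reduce further.

```bash
python3 -m inch '[[[0,0,0],0],[[0,0,0],0],[[0,0,0],0]]' 1 8; python3 pitch.py w10;  python3 -m inch '[[[0,0,0],0],[[0,0,0],0]]' 1 6; python3 pitch.py w11
```

```text
t: 12.22
ee_pos: [0.3942, -0.3508, 0.2061]
tool_rot: [0.688, -0.164, -0.688, -0.164]
contact_force: [-0.0, -1.1, -1.5]
width: 0.0219
g -0.0187
scoop_pan 0.91 [104.1 318.3] phi 0.0
t: 12.53
ee_pos: [0.3942, -0.3508, 0.2061]
tool_rot: [0.688, -0.164, -0.688, -0.164]
contact_force: [-0.1, -1.2, -2.6]
width: 0.0219
g -0.0187
scoop_lip 0.68 [ 53.1 316.6] phi 5.5
scoop_pan 0.8 [116.2 318.6] phi 5.5
```

```bash
python3 -m inch '[[[0,0,0],0],[[0,0,0],0],[[0,0,0],0],[[0,0,0],0]]'; python3 pitch.py w12;  python3 -m inch '[[[0,0,0],0],[[0,0,0],0],[[0,0,0],0],[[0,0,0],0]]' 1 4; python3 pitch.py w13
```

```text
t: 13.02
ee_pos: [0.3942, -0.3508, 0.2061]
tool_rot: [0.688, -0.164, -0.688, -0.164]
contact_force: [-0.5, -0.7, -2.4]
width: 0.0216
g -0.0187
scoop_lip 0.72 [ 76.6 314.1] phi 12.5
scoop_pan 0.68 [261.5 318. ] phi 70.5
scoop_pan 0.61 [132.9 318.4] phi 13.0
t: 13.5
ee_pos: [0.3941, -0.3508, 0.2061]
tool_rot: [-0.688, 0.164, 0.688, 0.164]
contact_force: [0.2, -1.5, -1.7]
width: 0.0219
g -0.0187
scoop_lip 0.82 [104.5 315.6] phi 21.5
scoop_pan 0.89 [153.1 318.3] phi 22.0
```

View pics/w13.png

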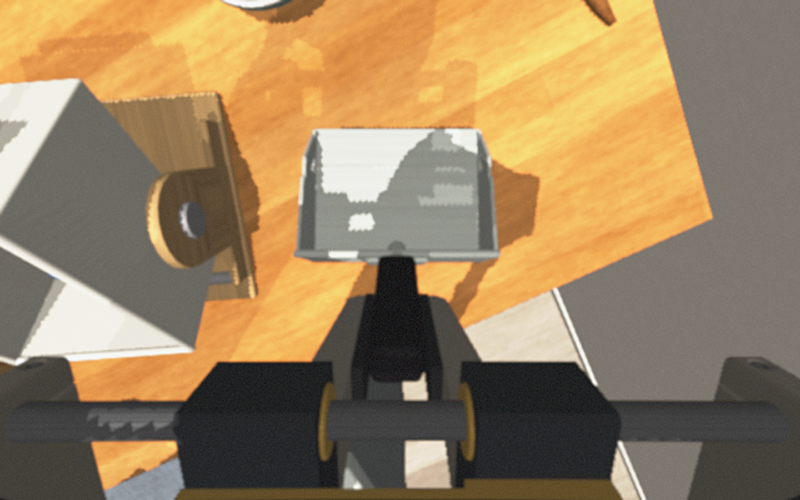

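```bash
python3 -m inch '[[[0,0,0],0],[[0,0,0],0],[[0,0,0],0],[[0,0,0],0],[[0,0,0],0],[[0,0,0],0],[[0,0,0],0],[[0,0,0],0],[[0,0,0],0],[[0,0,0],0]]' 1 4; python3 pitch.py w14
```

```text
t: 14.48
ee_pos: [0.3942, -0.3508, 0.2061]
tool_rot: [0.688, -0.164, -0.688, -0.164]
contact_force: [0.2, -1.2, -2.6]
width: 0.0221
g -0.0187
scoop_lip 0.55 [104.3 319.7] phi 21.5
scoop_pan 0.89 [151.8 317.8] phi 21.5
```

```bash
python3 plan.py 0.334 0.0786 0.32 -84.6
```

```text
t 14.63 tcp [ 0.3942 -0.3508  0.2061] yaw(y) -116.89 tilt 0.00 w 0.0219 q [-0.96  0.04  1.74  0.    1.36  1.08] F [-0.1 -1.2 -2.9]
q6 alt; other turn 2.578
shift [-0.1139, -0.3558, 0.2478] turn -0.5635 rows [10.8  4.5]
```

```bash
python3 -m inch '[[[-0.03,0,0],0],[[-0.06,-0.02,0.01],0],[[-0.09,-0.05,0.03],0],[[-0.114,-0.085,0.06],-0.1],[[-0.114,-0.12,0.085],-0.18],[[-0.114,-0.155,0.108],-0.25],[[-0.114,-0.19,0.132],-0.32],[[-0.114,-0.225,0.157],-0.4],[[-0.114,-0.26,0.181],-0.47],[[-0.114,-0.295,0.205],-0.5635],[[-0.114,-0.33,0.23],-0.5635],[[-0.114,-0.356,0.248],-0.5635],[[-0.114,-0.356,0.248],-0.5635]]' 1 25; python3 pitch.py w15;python3 plan.py 0.334 0.0786 0.20 -84.6
```

```text
t: 15.72
ee_pos: [0.3325, 0.0837, 0.3206]
tool_rot: [0.707, 0.037, -0.706, 0.035]
contact_force: [-0.7, -2.9, -2.4]
width: 0.0218
g -0.0187
scoop_lip 0.95 [106.3 317.7] phi 22.5
scoop_pan 0.91 [153.2 319.4] phi 22.0
scoop_pan 0.7 [ 54.8 471.8] phi -22.0
t 15.87 tcp [0.3338 0.0792 0.3203] yaw(y) -84.44 tilt 0.05 w 0.0219 q [-0.12 -0.54  2.   -0.    1.69  1.35] F [-0.  -1.  -1.6]
q6 alt; other turn -3.139
shift [0.1203, 0.0006, -0.0001] turn 0.0028 rows [2.9 0. ]
```

View pics/w15.png

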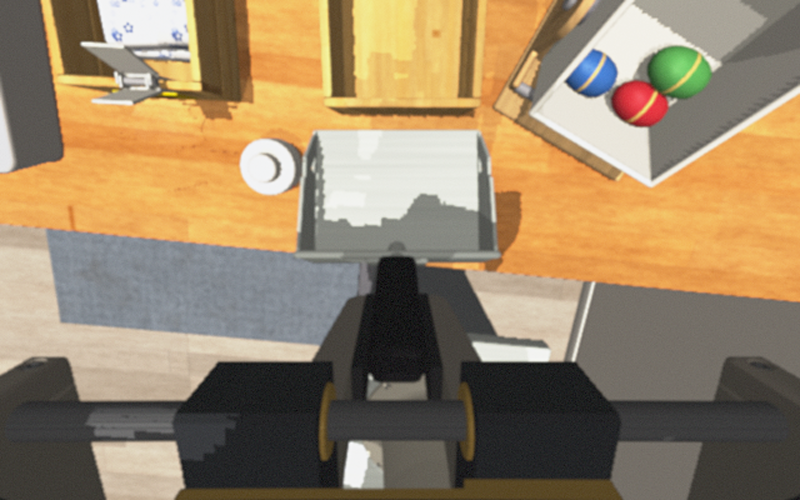

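```bash
python3 -m inch '[[[0.04,0,0],0],[[0.08,0,0],0],[[0.12,0,0],0],[[0.12,0,0],0],[[0.12,0,-0.012],0],[[0.12,0,-0.024],0],[[0.12,0,-0.034],0],[[0.12,0,-0.044],0],[[0.12,0,-0.054],0],[[0.12,0,-0.064],0],[[0.12,0,-0.074],0],[[0.12,0,-0.084],0],[[0.12,0,-0.084],0]]' 1 7; python3 pitch.py w16;python3 plan.py
```

```text
t: 16.95
ee_pos: [0.4204, 0.0852, 0.2027]
tool_rot: [0.707, 0.032, -0.705, 0.033]
contact_force: [-0.9, -1.1, -2.0]
width: 0.022
g -0.0187
scoop_lip 0.77 [170.7 317.7] phi 45.5
scoop_lip 0.43 [207.5 319.7] phi 59.0
scoop_pan 0.61 [205.  316.7] phi 45.5
t 17.10 tcp [0.4183 0.0859 0.2014] yaw(y) -84.68 tilt 0.09 w 0.0220 q [-0.08 -0.24  2.01 -0.    1.37  1.4 ] F [ 0.6 -1.4 -2. ]
```

View pics/w16.png

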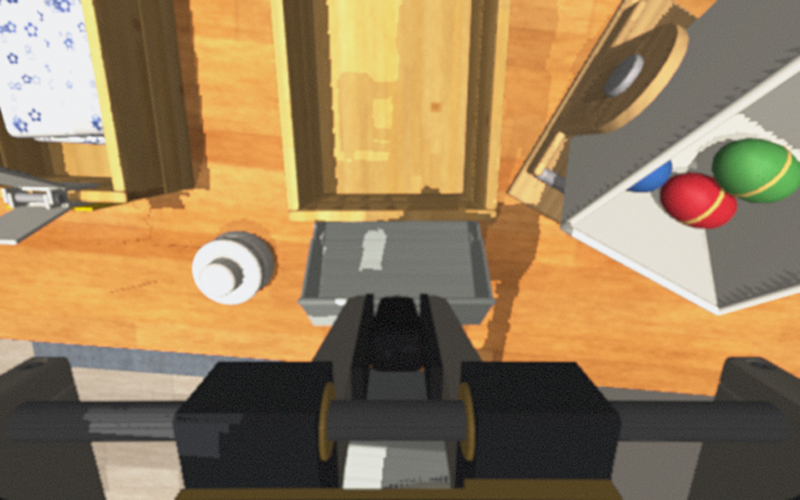

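```bash
python3 -m inch '[[[0,0,-0.008],0],[[0,0,-0.016],0],[[0,0,-0.021],0],[[0,0,-0.021],0]]' 1 7; python3 pitch.py w17;python3 plan.py
```

```text
t: 17.43
ee_pos: [0.4395, 0.0887, 0.2003]
tool_rot: [0.707, 0.033, -0.706, 0.033]
contact_force: [-0.2, -0.7, -1.7]
width: 0.0219
g -0.0187
scoop_lip 0.88 [188.3 316.7] phi 52.0
scoop_pan 0.76 [221.7 317.5] phi 53.0
t 17.58 tcp [0.4385 0.0889 0.1999] yaw(y) -84.59 tilt 0.01 w 0.0223 q [-0.07 -0.17  1.96  0.    1.36  1.4 ] F [ 0.7 -1.5 -2.9]
```

```bash
python3 -m inch '[[[-0.01,0,0.02],0],[[-0.04,0,0.05],0],[[-0.08,0,0.06],0],[[-0.12,0,0.06],0],[[-0.12,0,0.06],0]]' 1 45; python3 plan.py 0.4107 -0.0979 0.30 -112.2
```

```text
t: 18.0
ee_pos: [0.3815, 0.0829, 0.3285]
tool_rot: [0.712, 0.033, -0.701, 0.034]
contact_force: [0.4, -2.3, -1.4]
width: 0.0218
t 18.00 tcp [0.3815 0.0829 0.3285] yaw(y) -84.59 tilt 0.87 w 0.0218 q [-0.1  -0.41  1.89  0.    1.65  1.38] F [ 0.4 -2.3 -1.4]
q6 alt; other turn -2.66
shift [0.0292, 0.1827, -0.0116] turn 0.4819 rows [4.4 3.9]
```

```bash
python3 -m inch '[[[0,0.04,0],0.12],[[0,0.08,-0.005],0.24],[[0,0.12,-0.01],0.36],[[0.01,0.16,-0.012],0.48],[[0.02,0.183,-0.012],0.482],[[0.02,0.183,-0.012],0.482],[[0.02,0.183,-0.012],0.482]]'; python3 pitch.py w18; python3 plan.py 0.4107 -0.0979 0.284 -112.2
```

```text
t: 18.58
ee_pos: [0.4074, -0.0986, 0.2988]
tool_rot: [-0.693, 0.137, 0.694, 0.137]
contact_force: [0.3, -1.6, -1.8]
width: 0.022
g -0.0187
scoop_lip 0.98 [187.1 317.6] phi 51.5
scoop_lip 0.36 [220.8 319.3] phi 64.0
scoop_pan 0.7 [222.2 319. ] phi 53.0
t 18.73 tcp [ 0.4081 -0.0972  0.3004] yaw(y) -112.14 tilt 0.04 w 0.0219 q [-0.52 -0.31  1.87  0.    1.58  1.43] F [ 0.3 -1.4 -2.8]
q6 alt; other turn -3.141
shift [0.0164, -0.0004, -0.0027] turn 0.001 rows [0.4 0. ]
```

View pics/w18.png

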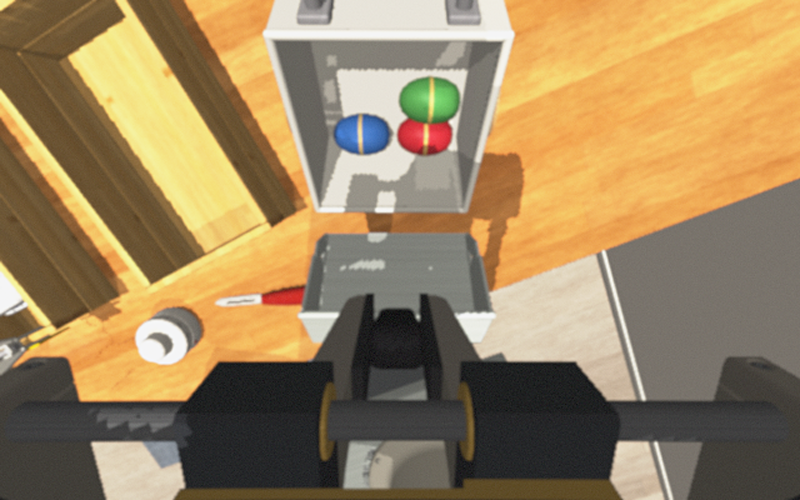

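```bash
cat > d4.py <<'E'
from h import *
c=cam('wrist'); s=telemetry.observe(); M=R.from_quat(s['tool_rot']).as_matrix(); p=np.array(s['ee_pos'])
for n,x,y,z in [('fL',318,211,.101),('fR',471,211,.101),('bL',266,35,.213),('bR',514,35,.213),('lipL',323,235,.148),('lipR',472,235,.148)]:
    q=atz(c,y/1.25,x/1.25,z); print(n,q.round(4),'tool',(M.T@(q-p)).round(4))
E
python3 d4.py
```

```text
fL [ 0.4518 -0.0329  0.101 ] tool [ 0.1995 -0.0759 -0.0161]
fR [ 0.3955 -0.1713  0.101 ] tool [ 0.1995  0.0734 -0.0161]
bL [ 0.5688 -0.0786  0.213 ] tool [ 0.0876 -0.0776 -0.1418]
bR [ 0.5128 -0.2164  0.213 ] tool [ 0.0876  0.071  -0.1418]
lipL [ 0.435 -0.04   0.148] tool [ 0.1525 -0.0631 -0.0033]
lipR [ 0.3864 -0.1597  0.148 ] tool [ 0.1525  0.0661 -0.0033]
```

```bash
python3 -m inch '[[[0.008,-0.002,-0.002],-0.008],[[0.016,-0.0035,-0.003],-0.008],[[0.027,-0.0035,-0.010],-0.008],[[0.039,-0.0035,-0.017],-0.008],[[0.050,-0.0035,-0.0245],-0.008],[[0.058,-0.0035,-0.031],-0.008],[[0.066,-0.0035,-0.037],-0.008],[[0.074,-0.0035,-0.043],-0.008],[[0.082,-0.0035,-0.049],-0.008]]' 1 14; python3 pitch.py w19; python3 plan.py
```

```text
t: 19.53
ee_pos: [0.4556, -0.1135, 0.2179]
tool_rot: [0.695, -0.133, -0.694, -0.133]
contact_force: [1.4, -0.9, 0.6]
width: 0.0222
g -0.0187
scoop_lip 0.89 [183.7 315.7] phi 50.0
scoop_lip 0.61 [ 96.  316.4] phi 19.0
scoop_pan 0.8 [218.7 317.3] phi 51.5
t 19.68 tcp [ 0.4543 -0.1131  0.2172] yaw(y) -111.75 tilt 0.12 w 0.0218 q [-0.5  -0.13  1.88 -0.    1.39  1.45] F [ 0.9 -1.3 -1.5]
```

View pics/w19.png

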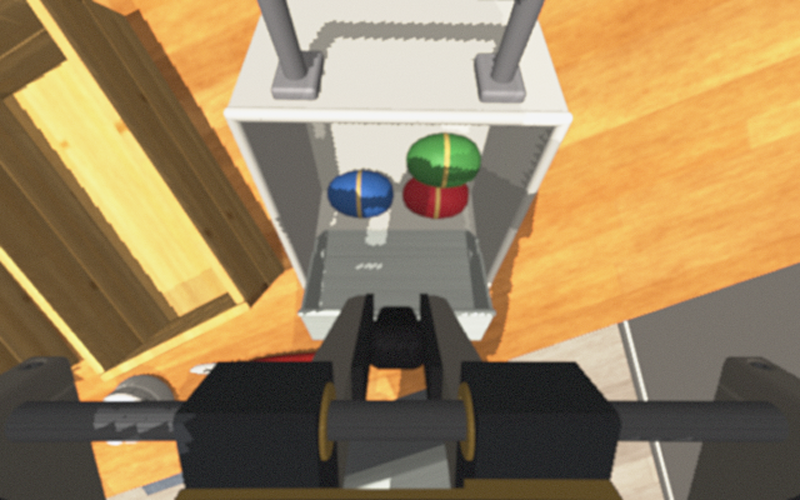

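```bash
python3 -m inch '[[[0.006,0,-0.005],0],[[0.012,0,-0.010],0],[[0.018,0,-0.0155],0],[[0.024,0,-0.021],0],[[0.030,0,-0.026],0],[[0.0354,0,-0.0305],0],[[0.0354,0,-0.0305],0]]' 1 14; python3 pitch.py w20; python3 plan.py
```

```text
t: 20.27
ee_pos: [0.4846, -0.1252, 0.1833]
tool_rot: [0.695, -0.134, -0.694, -0.133]
contact_force: [0.0, -1.5, 4.5]
width: 0.0223
g -0.0187
scoop_lip 0.56 [185.4 316.7] phi 51.0
scoop_pan 0.77 [219.7 319.4] phi 52.0
scoop_pan 0.61 [164.8 354.8] phi 27.0
t 20.42 tcp [ 0.484  -0.125   0.1833] yaw(y) -111.77 tilt 0.14 w 0.0221 q [-0.5  -0.01  1.84  0.    1.31  1.46] F [-0.3 -1.1  3.4]
```

View pics/w20.png

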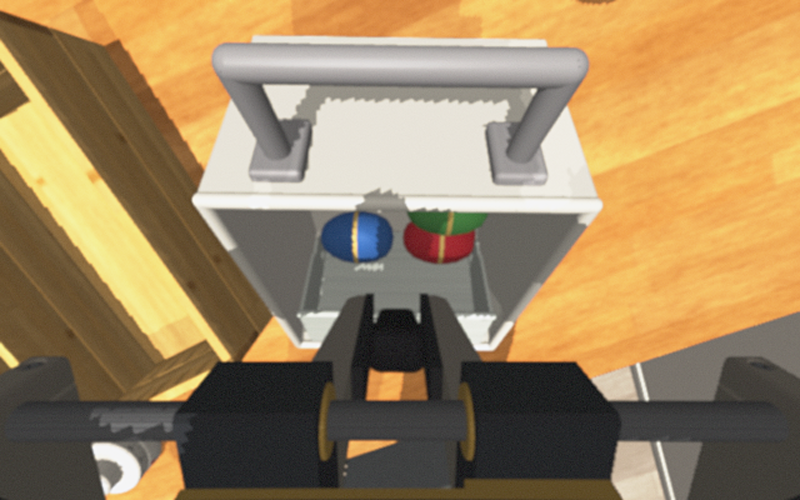

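```bash
cat > path.py <<'E'
import numpy as np
f=np.array([.7317,.6816]); w=np.array([-.6816,.7317]); C=np.array([-34.,28.])
def G(s,d,phi):
    de=np.radians(47-phi); p=np.array([-np.sin(de),np.cos(de)]); m=np.array([np.cos(de),np.sin(de)])
    v=np.array([s,d])+137*p+104*m
    return C+f*v[0]+w*v[1]
a0,z0=-37.5,202.
for phi in [51,47,42,37,32,27,22,17,12,7,2,-3,-8,-13]:
    de=np.radians(47-phi)
    if phi>=47: s,d=1,4
    else:
        xr=96-(47-phi)*.1; s=xr*np.sin(de)+.5; d=100-xr*np.cos(de)
    g=G(s,d,phi); print(phi,'s %.0f d %.0f'%(s,d),'G',g.round(1),'tool x %.1f z %.1f'%(z0-g[1],-(g[0]-a0)))
E
python3 path.py
```

```text
51 s 1 d 4 G [-41.3 203.5] tool x -1.5 z 3.8
47 s 1 d 4 G [-53.3 202.7] tool x -0.7 z 15.8
42 s 9 d 5 G [-63.  206.5] tool x -4.5 z 25.5
37 s 17 d 6 G [-72.7 209.8] tool x -7.8 z 35.2
32 s 25 d 9 G [-82.7 212.2] tool x -10.2 z 45.2
27 s 33 d 12 G [-92.8 213.7] tool x -11.7 z 55.3
22 s 40 d 15 G [-103.1  214.2] tool x -12.2 z 65.6
17 s 47 d 19 G [-113.4  213.8] tool x -11.8 z 75.9
12 s 54 d 24 G [-123.6  212.5] tool x -10.5 z 86.1
7 s 60 d 30 G [-133.7  210.2] tool x -8.2 z 96.2
2 s 65 d 35 G [-143.6  207.1] tool x -5.1 z 106.1
-3 s 70 d 42 G [-153.1  203. ] tool x -1.0 z 115.6
-8 s 75 d 48 G [-162.3  198.1] tool x 3.9 z 124.8
-13 s 78 d 55 G [-170.9  192.3] tool x 9.7 z 133.4
```

```bash
python3 -m inch '[[[-0.001,0,0.008],0],[[-0.0005,0,0.0155],0],[[-0.0025,0,0.0205],0],[[-0.0045,0,0.0255],0],[[-0.006,0,0.030],0],[[-0.0075,0,0.035],0],[[-0.009,0,0.040],0],[[-0.010,0,0.045],0],[[-0.011,0,0.050],0],[[-0.0115,0,0.055],0],[[-0.012,0,0.060],0],[[-0.012,0,0.0655],0]]' 1 13; python3 pitch.py w21; python3 plan.py
```

```text
t: 21.42
ee_pos: [0.4214, -0.0999, 0.1944]
tool_rot: [-0.694, 0.133, 0.695, 0.133]
contact_force: [3.0, -2.1, -0.2]
width: 0.0215
g -0.0187
scoop_lip 0.92 [ 95.  316.7] phi 18.5
scoop_pan 0.6 [142.1 316.9] phi 17.0
t 21.57 tcp [ 0.421  -0.0997  0.1943] yaw(y) -111.74 tilt 0.13 w 0.0220 q [-0.51 -0.21  2.   -0.    1.36  1.44] F [-0.3 -1.7  2. ]
```

View pics/w21.png

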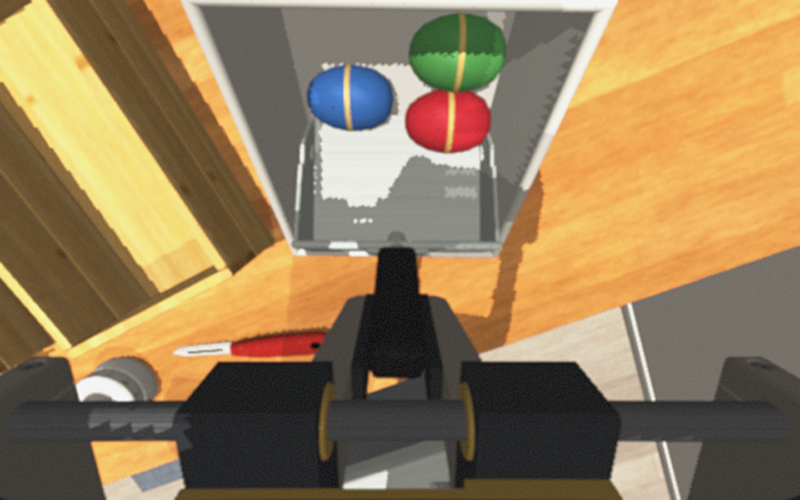

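```bash
python3 -m inch '[[[0.0002,0,0.005],0],[[0.0005,0,0.010],0],[[0.001,0,0.0155],0],[[0.002,0,0.0205],0],[[0.003,0,0.0255],0],[[0.004,0,0.030],0]]' 1 14; python3 pitch.py w22; python3 plan.py
```

```text
t: 22.07
ee_pos: [0.3937, -0.0889, 0.1906]
tool_rot: [-0.694, 0.133, 0.694, 0.133]
contact_force: [2.8, -1.5, 0.3]
width: 0.0222
g -0.0187
scoop_lip 0.91 [ 48.5 318.3] phi 4.0
scoop_pan 0.66 [113.  318.8] phi 4.0
scoop_pan 0.29 [ 50.  316.4] phi -24.5
t 22.22 tcp [ 0.3933 -0.0887  0.1905] yaw(y) -111.75 tilt 0.11 w 0.0219 q [-0.52 -0.3   2.08 -0.    1.36  1.43] F [ 0.2 -0.8  3. ]
```

View pics/w22.png

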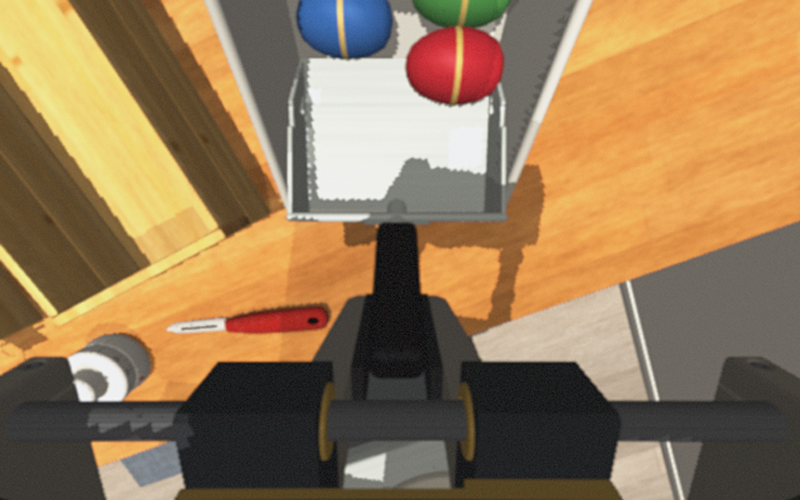

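```bash
cat > path2.py <<'E'
from path import G,np
import sys
from h import telemetry,R
p=np.array(telemetry.observe()['ee_pos']); piv=np.array([.5177,-.1416]); u=np.array([np.cos(np.radians(-21.9)),np.sin(np.radians(-21.9))])
a0=1000*(p[:2]-piv)@u; z0=1000*p[2]+18.7
print('now a,z',a0,z0, 'lateral', 1000*((p[:2]-piv)@np.array([-u[1],u[0]])))
# current lip location given phi
phi=float(sys.argv[1]); C=np.array([-34.,28.]);f=np.array([.7317,.6816]); w=np.array([-.6816,.7317])
d0=np.array([a0,z0])-G(0,0,phi); print('lip s,d now',d0@f,d0@w)
for k in sys.argv[2:]:
    s,d,ph=map(float,k.split(',')); g=G(s,d,ph); print(k,'tool x %.1f z %.1f'%(z0-g[1],-(g[0]-a0)))
E
python3 path2.py 4 75,18,4 88,5,4 80,3,4 72,2,4 74,2,0 77,2,-4 80,2,-8 85,2,-13 | tail -10
```

```text
now a,z -135.15864428359458 209.1609623884187 lateral 2.6647062290481
lip s,d now 66.83388731901093 30.3881761111019
75,18,4 tool x 3.5 z -14.4
88,5,4 tool x 4.2 z -32.8
80,3,4 tool x 11.1 z -28.3
72,2,4 tool x 17.3 z -23.1
74,2,0 tool x 25.2 z -17.0
77,2,-4 tool x 33.0 z -12.3
80,2,-8 tool x 41.2 z -8.2
85,2,-13 tool x 51.2 z -5.1
```

```bash
python3 -m inch '[[[0,0,0],0],[[0,0,0],0],[[0.001,0,-0.005],0],[[0.002,0,-0.010],0],[[0.003,0,-0.015],0],[[0.0035,0,-0.020],0],[[0.004,0,-0.026],0],[[0.0042,0,-0.032],0],[[0.0042,0,-0.032],0]]' 1 45; python3 pitch.py w23; python3 plan.py
```

```text
t: 22.97
ee_pos: [0.4257, -0.1019, 0.1876]
tool_rot: [0.696, -0.134, -0.693, -0.133]
contact_force: [3.5, -2.9, 6.3]
width: 0.0218
g -0.0187
scoop_lip 0.8 [ 94.8 316.6] phi 18.5
scoop_pan 0.81 [145.4 320.4] phi 18.5
t 23.12 tcp [ 0.4257 -0.1019  0.1876] yaw(y) -111.79 tilt 0.28 w 0.0216 q [-0.51 -0.19  2.    0.    1.33  1.44] F [ 3.1 -3.   5.8]
```

View pics/w23.png

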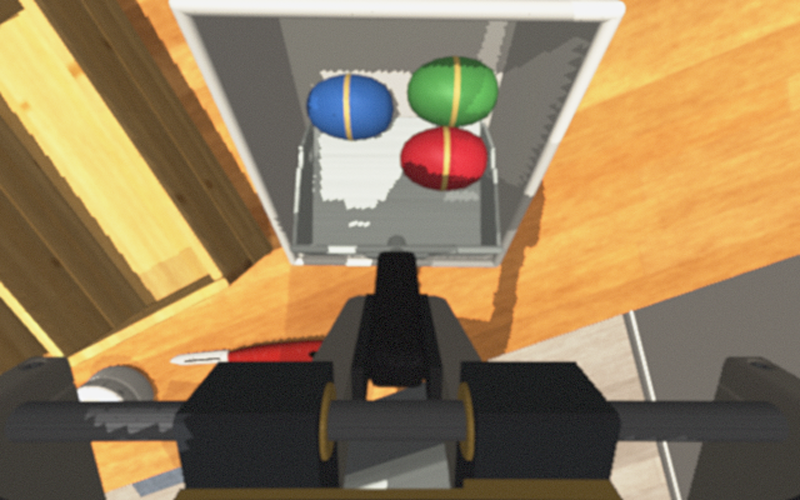

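```bash
python3 path2.py 18.5 60,4,18.5 55,4,10 62,4,4 66,3,0 72,2,-4 80,2,-8 | tail -8
```

```text
now a,z -100.17759211794223 206.32983597424231 lateral 2.525299629414865
lip s,d now 47.10219374475765 5.574346589002593
60,4,18.5 tool x -7.6 z -10.5
55,4,10 tool x 11.6 z 13.1
62,4,4 tool x 19.8 z 20.5
66,3,0 tool x 27.1 z 24.5
72,2,-4 tool x 33.5 z 26.4
80,2,-8 tool x 38.3 z 26.7
```

```bash
python3 path2.py 18.5 51,3,16 56,2,13 60,2,10 64,2,7 68,2,4 73,2,0 77,2,-4 80,2,-7 83,2,-10| tail -9
```

```text
51,3,16 tool x 3.6 z 1.5
56,2,13 tool x 6.5 z 4.2
60,2,10 tool x 9.7 z 8.1
64,2,7 tool x 13.3 z 11.6
68,2,4 tool x 17.1 z 14.8
73,2,0 tool x 23.0 z 18.7
77,2,-4 tool x 30.1 z 22.7
80,2,-7 tool x 35.7 z 25.3
83,2,-10 tool x 41.6 z 27.4
```

```bash
python3 -m inch '[[[0,0,0],0],[[0.0036,0,0.0015],0],[[0.0065,0,0.0042],0],[[0.0097,0,0.0081],0],[[0.0133,0,0.0116],0],[[0.0171,0,0.0148],0],[[0.023,0,0.0187],0],[[0.023,0,0.0187],0]]' 1 14; python3 pitch.py w24; python3 plan.py
```

```text
t: 23.78
ee_pos: [0.4053, -0.0935, 0.1618]
tool_rot: [-0.694, 0.133, 0.695, 0.134]
contact_force: [2.9, -2.6, -2.0]
width: 0.0217
g -0.0187
scoop_lip 0.6 [ 27.9 318.2] phi -2.0
scoop_pan 0.85 [101.  316.4] phi -1.5
t 23.93 tcp [ 0.4055 -0.0935  0.1622] yaw(y) -111.76 tilt 0.17 w 0.0220 q [-0.52 -0.22  2.08 -0.    1.29  1.43] F [ 1.6 -2.1 -3.7]
```

View pics/w24.png

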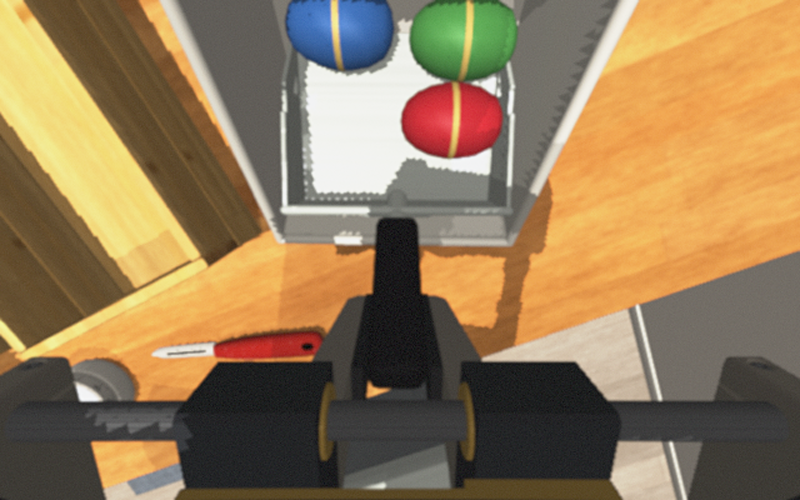

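```bash
python3 -m inch '[[[0.0035,0,0.002],0],[[0.007,0,0.004],0],[[0.010,0,0.0053],0],[[0.0127,0,0.0066],0],[[0.016,0,0.0078],0],[[0.0186,0,0.0087],0],[[0.0186,0,0.0087],0]]' 1 14; python3 pitch.py w25; python3 plan.py
```

```text
t: 24.52
ee_pos: [0.3978, -0.0905, 0.1441]
tool_rot: [-0.694, 0.133, 0.695, 0.134]
contact_force: [1.6, -1.1, -1.2]
width: 0.022
g -0.0187
scoop_pan 0.59 [ 75.6 317. ] phi -13.0
t 24.67 tcp [ 0.398  -0.0906  0.1442] yaw(y) -111.76 tilt 0.08 w 0.0219 q [-0.52 -0.23  2.12 -0.    1.25  1.43] F [ 1.3 -1.6 -3. ]
```

View pics/w25.png

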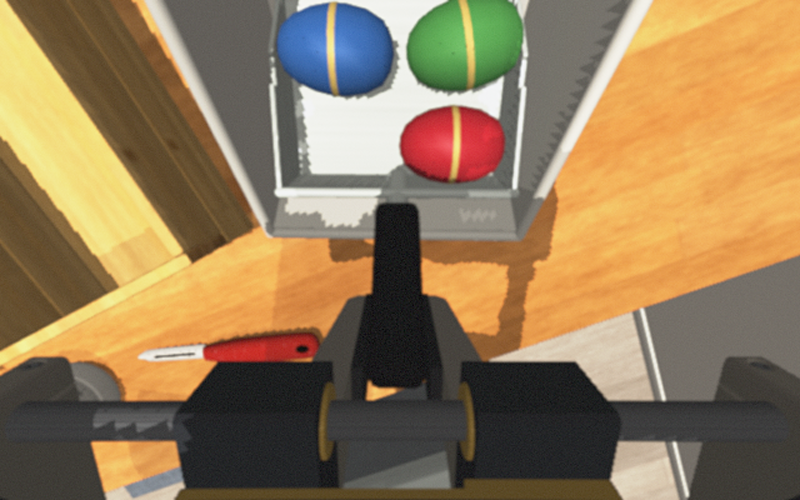

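```bash
python3 -m inch '[[[0,0,0],0],[[0,0,0],0],[[0,0,0],0],[[0,0,0],0],[[-0.003,0,0],0],[[-0.008,0,0],0],[[-0.015,0,0],0],[[-0.023,0,0],0],[[-0.031,0,0],0],[[-0.039,0,0],0],[[-0.047,0,0],0],[[-0.055,0,0],0],[[-0.063,0,0],0],[[-0.071,0,0],0],[[-0.077,0,0],0],[[-0.08,0,0],0]]' 1 58; python3 pitch.py w26; python3 plan.py
```

```text
t: 26.0
ee_pos: [0.3989, -0.0911, 0.2261]
tool_rot: [0.695, -0.134, -0.694, -0.133]
contact_force: [-0.3, -2.0, -3.0]
width: 0.0213
g -0.0187
scoop_pan 0.68 [ 76.2 317.8] phi -12.5
scoop_pan 0.2 [279.2 116.2] phi 78.0
t 26.15 tcp [ 0.3985 -0.0909  0.2249] yaw(y) -111.76 tilt 0.00 w 0.0218 q [-0.52 -0.31  2.02  0.    1.43  1.43] F [ 0.8 -1.7 -3.5]
```

View pics/w26.png

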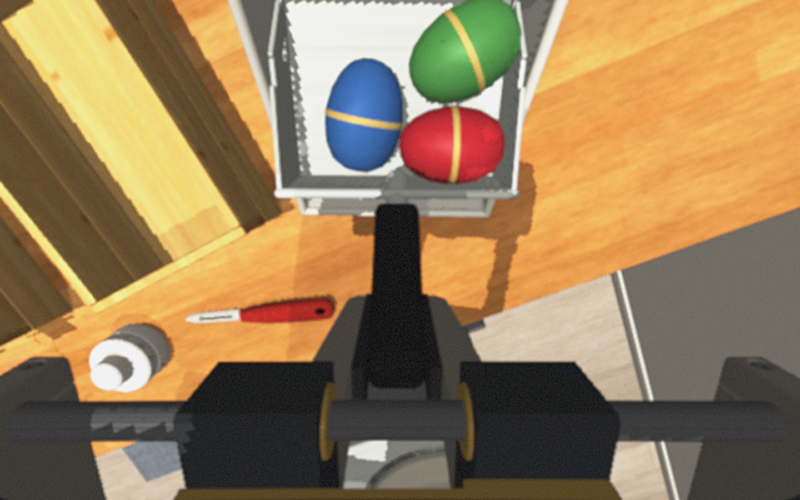

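```bash
python3 -m inch '[[[-0.003,0,0],0],[[-0.008,0,0],0],[[-0.015,0,0.001],0],[[-0.022,0,0.003],0],[[-0.030,0,0.006],0],[[-0.038,-0.002,0.010],0],[[-0.046,-0.006,0.014],0],[[-0.052,-0.011,0.018],0],[[-0.056,-0.018,0.022],0],[[-0.058,-0.026,0.026],0],[[-0.058,-0.035,0.03],0],[[-0.058,-0.044,0.032],0],[[-0.058,-0.052,0.034],0],[[-0.058,-0.058,0.035],0],[[-0.058,-0.060,0.035],0],[[-0.058,-0.060,0.035],0]]'; python3 pitch.py w27; python3 plan.py .4426 .0886 .28 -84.6
```

```text
t: 27.48
ee_pos: [0.3883, -0.0216, 0.2827]
tool_rot: [-0.694, 0.133, 0.695, 0.133]
contact_force: [0.0, -2.1, -3.4]
width: 0.0216
g -0.0187
scoop_pan 0.67 [ 77.9 317.4] phi -12.0
t 27.63 tcp [ 0.3883 -0.0224  0.2828] yaw(y) -111.77 tilt 0.02 w 0.0216 q [-0.37 -0.4   1.97 -0.    1.57  1.58] F [ 0.4 -1.  -3.6]
q6 alt; other turn 2.667
shift [0.0028, -0.1232, -0.0093] turn -0.4742 rows [3.  3.8]
```

View pics/w27.png

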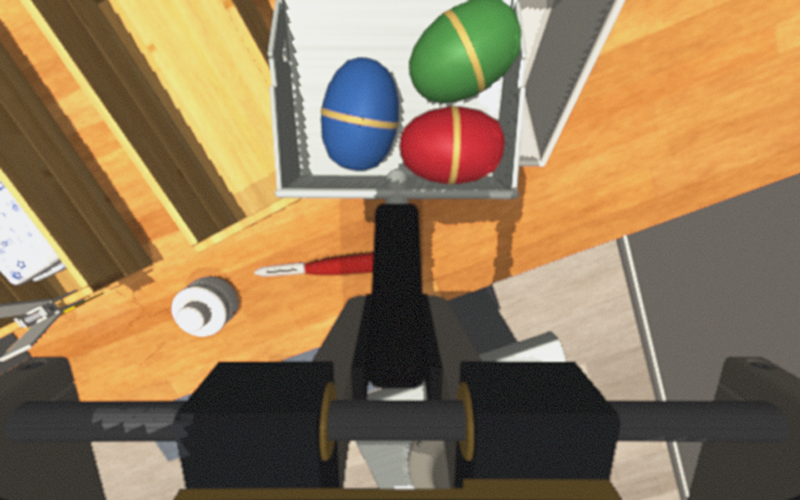

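```bash
python3 -m inch '[[[0,-0.003,0],-0.01],[[0,-0.008,-0.001],-0.03],[[0,-0.015,-0.001],-0.06],[[0,-0.024,-0.002],-0.1],[[0,-0.034,-0.003],-0.14],[[0,-0.044,-0.004],-0.18],[[0,-0.054,-0.005],-0.22],[[0,-0.064,-0.006],-0.26],[[0,-0.074,-0.007],-0.3],[[0,-0.084,-0.008],-0.34],[[0,-0.094,-0.009],-0.38],[[0,-0.103,-0.009],-0.41],[[0,-0.111,-0.009],-0.44],[[0,-0.118,-0.009],-0.46],[[0,-0.122,-0.009],-0.47],[[0,-0.123,-0.009],-0.474],[[0,-0.123,-0.009],-0.474]]'; python3 pitch.py w28; python3 plan.py .4426 .0886 .231 -84.6
```

```text
t: 29.05
ee_pos: [0.4422, 0.0889, 0.2828]
tool_rot: [-0.706, -0.033, 0.706, -0.034]
contact_force: [0.4, -1.7, -2.9]
width: 0.0217
g -0.0187
scoop_pan 0.91 [ 74.2 317.4] phi -13.5
t 29.20 tcp [0.4421 0.0885 0.2829] yaw(y) -84.63 tilt 0.01 w 0.0218 q [-0.07 -0.21  1.83 -0.    1.53  1.41] F [-0.4 -0.7 -4.3]
q6 alt; other turn 3.141
shift [0.0519, -0.0001, -0.0005] turn -0.0005 rows [1.2 0. ]
```

View pics/w28.png

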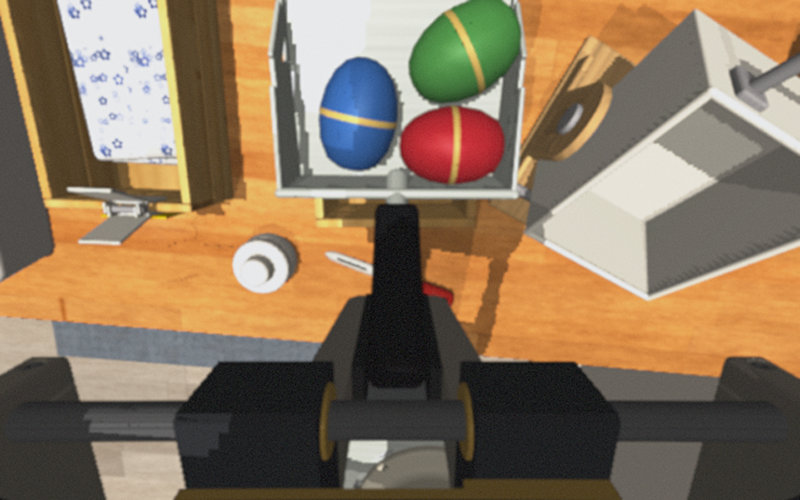

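```bash
python3 -m inch '[[[0.004,0,0],0],[[0.012,0,0],0],[[0.022,0,0],0],[[0.032,0,0],0],[[0.042,0,0],0],[[0.049,0,0],0],[[0.052,0,0],0],[[0.052,0,0],0]]'; python3 -m inch '[[[0,0,0],0],[[0,0,0],0],[[0,0,0],0],[[0,0,0],0],[[0,0,0],0],[[0,0,0],0],[[0,0,0],0],[[0,0,0],0]]' 1 4; python3 pitch.py w29
```

```text
t: 29.87
ee_pos: [0.4415, 0.0888, 0.2297]
tool_rot: [-0.706, -0.033, 0.707, -0.033]
contact_force: [0.5, -0.8, -4.1]
width: 0.0219
t: 30.53
ee_pos: [0.4424, 0.0887, 0.2311]
tool_rot: [0.707, 0.033, -0.706, 0.033]
contact_force: [-0.2, -1.7, -1.2]
width: 0.0218
g -0.0187
scoop_lip 0.34 [217.7 205.1] phi 63.0
scoop_lip 0.21 [189.3 318.1] phi 52.5
```

View pics/w29.png

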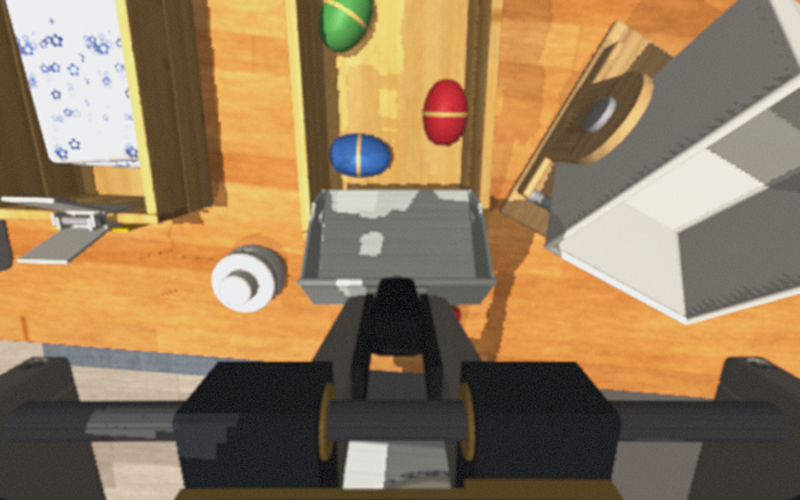

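```bash
python3 -m inch '[[[-0.01,0,0],0],[[-0.03,0,0],0],[[-0.06,0,0.01],0],[[-0.10,0,0.03],0],[[-0.10,0,0.05],0],[[-0.10,0,0.05],0],[[-0.10,0,0.05],0]]' 1 45; python3 pitch.py w30; python3 - <<'E'
from path import G,np
u=np.array([np.cos(np.radians(-21.9)),np.sin(np.radians(-21.9))]);l=np.array([-u[1],u[0]])
for k in [(22,110,38)]:
    g=G(*k); print(k,np.array([.5177,-.1416])+u*g[0]/1000+l*.0025,g[1]/1000-.0187)
E
python3 b.py egg_1_mid egg_2_mid
```

```text
t: 31.27
ee_pos: [0.3924, 0.0841, 0.3318]
tool_rot: [0.707, 0.033, -0.706, 0.033]
contact_force: [0.2, -1.4, -2.6]
width: 0.022
g -0.0187
scoop_lip 0.61 [151.4 317.1] phi 38.5
scoop_pan 0.74 [ 90.2 503.4] phi -6.0
51 s 1 d 4 G [-41.3 203.5] tool x -1.5 z 3.8
47 s 1 d 4 G [-53.3 202.7] tool x -0.7 z 15.8
42 s 9 d 5 G [-63.  206.5] tool x -4.5 z 25.5
37 s 17 d 6 G [-72.7 209.8] tool x -7.8 z 35.2
32 s 25 d 9 G [-82.7 212.2] tool x -10.2 z 45.2
27 s 33 d 12 G [-92.8 213.7] tool x -11.7 z 55.3
22 s 40 d 15 G [-103.1  214.2] tool x -12.2 z 65.6
17 s 47 d 19 G [-113.4  213.8] tool x -11.8 z 75.9
12 s 54 d 24 G [-123.6  212.5] tool x -10.5 z 86.1
7 s 60 d 30 G [-133.7  210.2] tool x -8.2 z 96.2
2 s 65 d 35 G [-143.6  207.1] tool x -5.1 z 106.1
-3 s 70 d 42 G [-153.1  203. ] tool x -1.0 z 115.6
-8 s 75 d 48 G [-162.3  198.1] tool x 3.9 z 124.8
-13 s 78 d 55 G [-170.9  192.3] tool x 9.7 z 133.4
(22, 110, 38) [ 0.39177986 -0.08828599] 0.2711010513455962
egg_1_mid scene []
egg_1_mid top []
egg_2_mid scene [(0.65, [212.5, 300.5])]
egg_2_mid top [(0.54, [203.7, 289.1])]
   -> [0.5491 0.0579 0.0364] [0.0072 0.0072]
31.7167
```

View pics/w30.png

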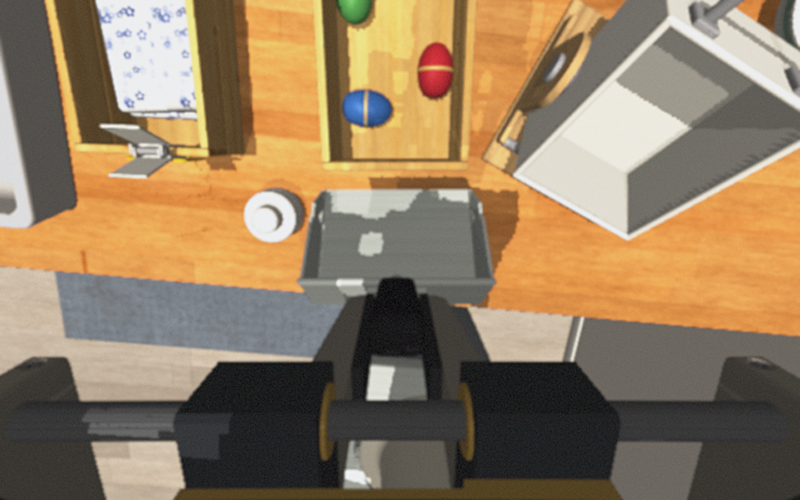

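```bash
python3 plan.py .3918 -.0883 .31 -111.8
```

```text
t 31.72 tcp [0.3924 0.0841 0.3305] yaw(y) -84.59 tilt 0.06 w 0.0218 q [-0.09 -0.37  1.86  0.    1.65  1.38] F [-0.3 -2.1 -2. ]
q6 alt; other turn -2.667
shift [0.0204, 0.1716, 0.0168] turn 0.4748 rows [4.2 3.8]
```

```bash
python3 -m inch '[[[0,0.04,0.004],0.1],[[0,0.08,0.008],0.22],[[0,0.12,0.012],0.34],[[0.01,0.15,0.015],0.44],[[0.02,0.1716,0.0168],0.475],[[0.02,0.1716,0.0168],0.475],[[0.02,0.1716,0.0168],0.475]]'; python3 pitch.py w31; python3 path2.py 38 22,110,38 22,60,38 20,20,38 20,4,38 24,3,33 33,2,28 42,2,22 52,2,16 60,2,10 68,2,4 73,2,0 77,2,-4 80,2,-7 83,2,-10 110,4,-12| tail -17; python3 plan.py
```

```text
t: 32.3
ee_pos: [0.3914, -0.0891, 0.3101]
tool_rot: [-0.694, 0.134, 0.695, 0.135]
contact_force: [-0.3, -0.9, -2.9]
width: 0.0214
g -0.0187
scoop_lip 0.96 [152.6 316.7] phi 38.5
scoop_pan 0.87 [189.  317.7] phi 38.0
now a,z -136.59096271748527 330.02753334539676 lateral 3.030490106881695
lip s,d now 49.511064675257515 139.3425996512477
22,110,38 tool x 40.2 z 0.1
22,60,38 tool x 76.8 z -34.0
20,20,38 tool x 107.4 z -59.8
20,4,38 tool x 119.1 z -70.7
24,3,33 tool x 121.6 z -59.9
33,2,28 tool x 121.9 z -53.3
42,2,22 tool x 124.1 z -44.0
52,2,16 tool x 127.3 z -36.3
60,2,10 tool x 133.4 z -28.3
68,2,4 tool x 140.8 z -21.6
73,2,0 tool x 146.7 z -17.7
77,2,-4 tool x 153.8 z -13.7
80,2,-7 tool x 159.4 z -11.2
83,2,-10 tool x 165.3 z -9.0
110,4,-12 tool x 150.8 z -24.8
t 32.45 tcp [ 0.3921 -0.0878  0.3113] yaw(y) -111.74 tilt 0.04 w 0.0214 q [-0.52 -0.36  1.89  0.    1.61  1.43] F [-0.2 -1.1 -1.7]
```

View pics/w31.png

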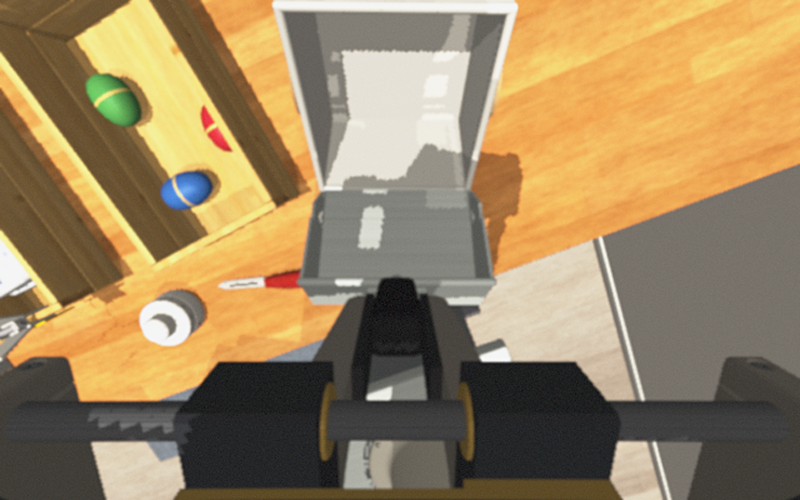

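```bash
python3 -m inch '[[[0.02,0,0],0],[[0.04,0,0],0],[[0.058,0,-0.017],0],[[0.077,0,-0.034],0],[[0.092,0,-0.047],0],[[0.107,0,-0.060],0],[[0.115,0,-0.066],0],[[0.1185,0,-0.066],0],[[0.1215,0,-0.060],0],[[0.122,0,-0.053],0],[[0.124,0,-0.044],0],[[0.127,0,-0.036],0],[[0.130,0,-0.032],0],[[0.1335,0,-0.028],0],[[0.137,0,-0.025],0],[[0.141,0,-0.0216],0],[[0.147,0,-0.0177],0],[[0.154,0,-0.0137],0],[[0.160,0,-0.011],0]]' 1 14; python3 pitch.py w32; python3 plan.py
```

```text
t: 34.03
ee_pos: [0.4064, -0.0936, 0.1571]
tool_rot: [0.699, -0.134, -0.69, -0.132]
contact_force: [-1.1, 1.7, 21.2]
width: 0.021
g -0.0187
scoop_lip 0.93 [ 77.7 321. ] phi 13.0
scoop_pan 0.87 [133.3 319.2] phi 13.0
t 34.18 tcp [ 0.4053 -0.0931  0.1558] yaw(y) -111.71 tilt 0.54 w 0.0212 q [-0.52 -0.23  2.09  0.    1.27  1.43] F [-0.5  1.5 15. ]
```

View pics/w32.png

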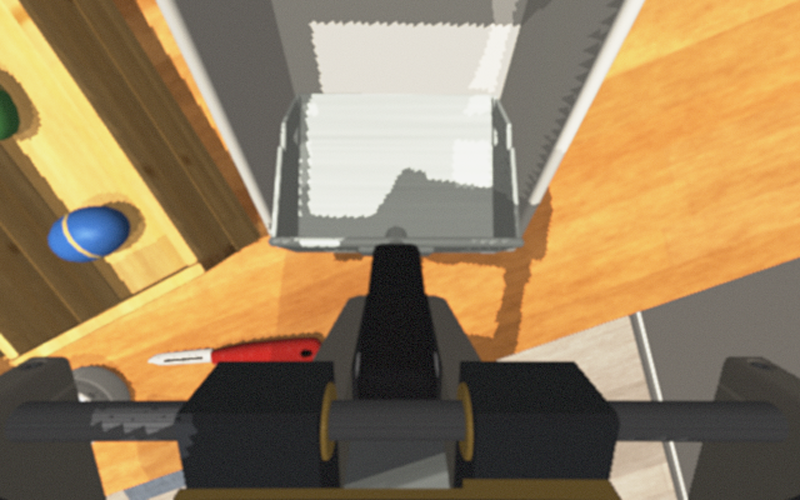

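```bash
python3 -m inch '[[[-0.008,0,0],0],[[-0.012,0,-0.006],0],[[-0.012,0,-0.014],0],[[-0.012,0,-0.022],0],[[-0.010,0,-0.025],0],[[-0.010,0,-0.025],0]]' 1 25; python3 pitch.py w33; python3 plan.py
```

```text
t: 34.68
ee_pos: [0.4254, -0.1018, 0.1599]
tool_rot: [-0.694, 0.134, 0.695, 0.134]
contact_force: [0.0, -1.0, -2.5]
width: 0.0211
g -0.0187
scoop_lip 0.56 [ 83.1 317.6] phi 14.5
scoop_pan 0.66 [138.5 318. ] phi 15.5
t 34.83 tcp [ 0.4248 -0.1015  0.1602] yaw(y) -111.81 tilt 0.10 w 0.0207 q [-0.51 -0.16  2.03 -0.    1.28  1.44] F [ 0.1 -1.1 -2.8]
```

View pics/w33.png

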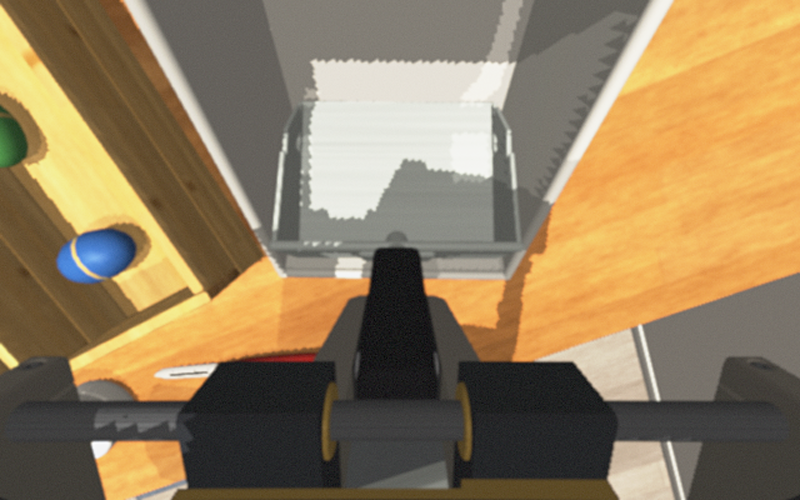

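```bash
python3 -m inch '[[[0.005,0,0.002],0],[[0.010,0,0.005],0],[[0.015,0,0.008],0],[[0.020,0,0.011],0],[[0.025,0,0.014],0],[[0.030,0,0.017],0],[[0.034,0,0.019],0],[[0.034,0,0.019],0]]' 1 14; python3 pitch.py w34; python3 plan.py
```

```text
t: 35.5
ee_pos: [0.4094, -0.0955, 0.1293]
tool_rot: [0.696, -0.134, -0.692, -0.133]
contact_force: [-0.7, -0.6, 10.3]
width: 0.014
g -0.0187
scoop_lip 0.78 [ 47.5 317.6] phi 3.5
scoop_lip 0.55 [286.6 317.1] phi 79.5
scoop_pan 0.97 [114.9 317.2] phi 4.5
t 35.65 tcp [ 0.4094 -0.0954  0.1293] yaw(y) -111.82 tilt 0.31 w 0.0141 q [-0.52 -0.18  2.11  0.    1.21  1.43] F [-2.3  1.  10.7]
```

View pics/w34.png

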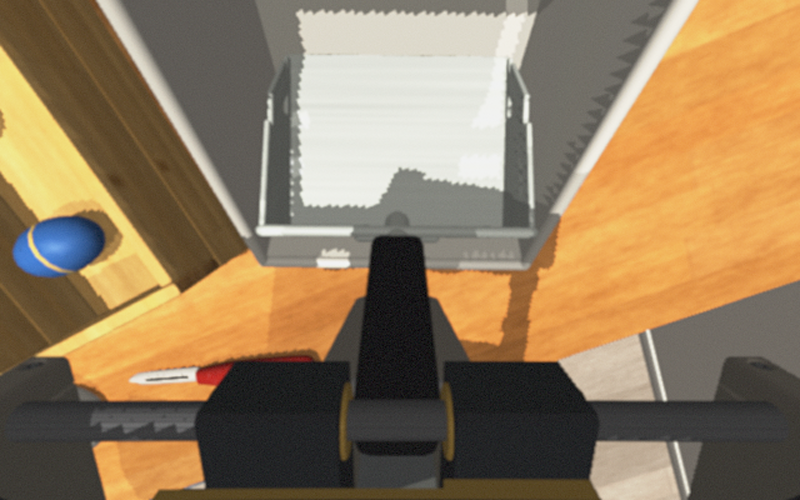

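```bash
python3 -m inch '[[[0,0,0],0],[[0,0,0],0],[[0,0,0],0],[[0,0,0],0],[[0,0,0],0],[[0,0,0],0]]' 0.3; python3 w.py w35; python3 -m inch '[[[-0.02,0,0],0],[[-0.05,0,0],0],[[-0.08,0,0],0],[[-0.12,0,0],0],[[-0.15,0,0],0],[[-0.15,0,0],0]]'; python3 w.py w36;python3 plan.py
```

```text
t: 36.15
ee_pos: [0.4074, -0.0946, 0.1267]
tool_rot: [-0.694, 0.134, 0.694, 0.134]
contact_force: [0.2, -1.9, -0.0]
width: 0.0521
t: 36.7
ee_pos: [0.4104, -0.0962, 0.2837]
tool_rot: [0.698, -0.135, -0.69, -0.132]
contact_force: [1.1, -1.9, 0.4]
width: 0.0646
t 36.75 tcp [ 0.4093 -0.0956  0.2803] yaw(y) -111.81 tilt 0.40 w 0.0644 q [-0.52 -0.31  1.91 -0.    1.53  1.43] F [ 0.3 -1.8 -1.2]
```

View pics/w35.png

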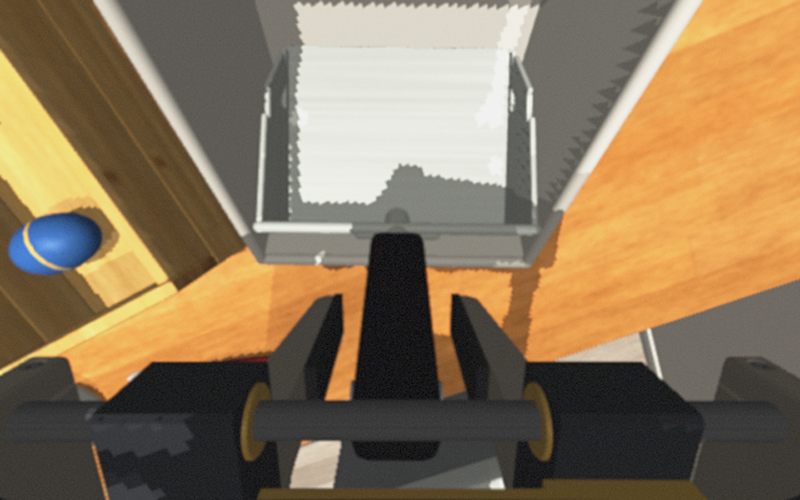

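View pics/w36.png

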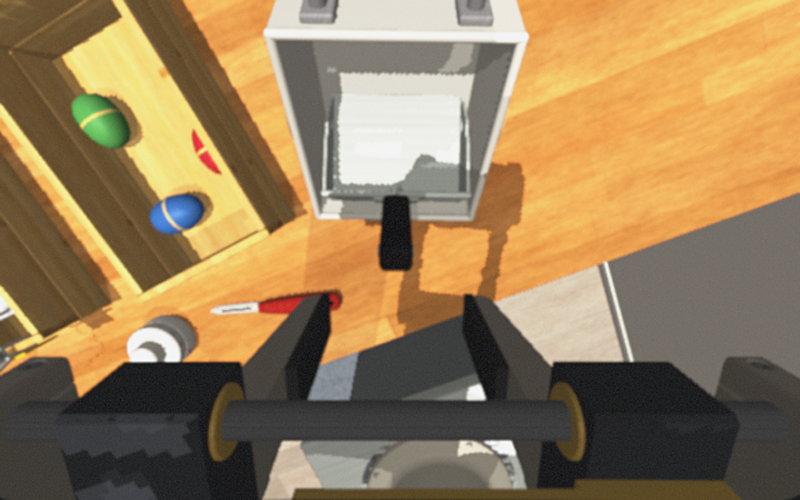

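```bash
python3 plan.py .5752 -.167 .335 -22.4
```

```text
t 36.75 tcp [ 0.4093 -0.0956  0.2803] yaw(y) -111.81 tilt 0.40 w 0.0644 q [-0.52 -0.31  1.91 -0.    1.53  1.43] F [ 0.3 -1.8 -1.2]
q6 alt; other turn 1.581
shift [-0.0535, 0.0047, -0.181] turn -1.5605 rows [ 4.5 12.5]
```

```bash
python3 -m inch '[[[-0.03,0,0],-0.1],[[-0.058,0.001,0],-0.24],[[-0.058,0.003,-0.036],-0.36],[[-0.058,0.004,-0.072],-0.48],[[-0.058,0.0047,-0.108],-0.6],[[-0.058,0.0047,-0.144],-0.72],[[-0.058,0.0047,-0.181],-0.84],[[-0.058,0.0047,-0.181],-1.56],[[-0.058,0.0047,-0.181],-1.56],[[-0.058,0.0047,-0.181],-1.56],[[-0.058,0.0047,-0.181],-1.56],[[-0.058,0.0047,-0.181],-1.56],[[-0.058,0.0047,-0.181],-1.56],[[-0.058,0.0047,-0.181],-1.56],[[-0.058,0.0047,-0.181],-1.56]]' 0.65; python3 w.py w37 bin_bar; python3 plan.py .5752 -.167 .2285 -22.4
```

```text
t: 38.0
ee_pos: [0.5734, -0.1661, 0.333]
tool_rot: [-0.588, -0.393, 0.589, -0.391]
contact_force: [0.4, -1.5, 0.1]
width: 0.0323
bin_bar 0.7 [201.4 317. ]
t 38.10 tcp [ 0.5736 -0.1662  0.3338] yaw(y) -22.56 tilt 0.10 w 0.0322 q [-0.48  0.17  1.35  0.    1.62 -0.09] F [-0.1 -0.6 -1.2]
q6 alt; other turn 3.139
shift [0.1053, 0.002, 0.0002] turn -0.0028 rows [2.5 0. ]
```

View pics/w37.png

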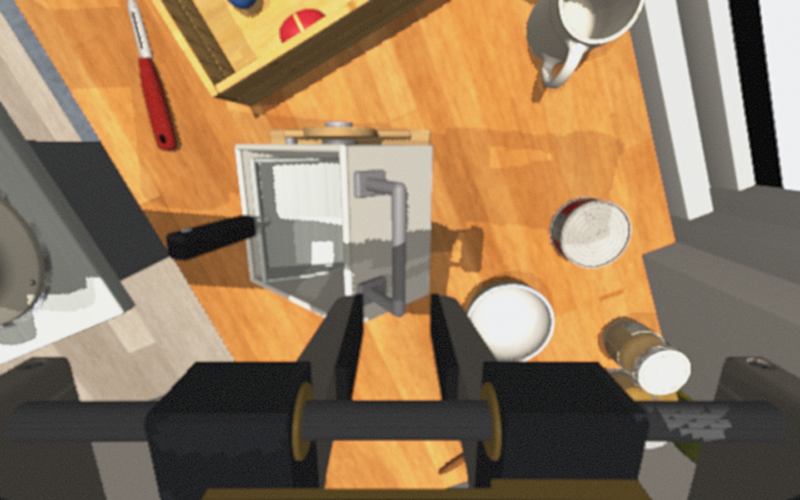

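```bash
python3 -m inch '[[[0.035,0.002,0],0],[[0.07,0.002,0],0],[[0.095,0.002,0],0],[[0.105,0.002,0],0],[[0.105,0.002,0],0]]'; python3 -m inch '[[[0,0,0],0],[[0,0,0],0],[[0,0,0],0],[[0,0,0],0],[[0,0,0],0]]' 1 30; python3 plan.py
```

```text
t: 38.52
ee_pos: [0.5741, -0.1662, 0.2265]
tool_rot: [-0.587, -0.395, 0.589, -0.391]
contact_force: [0.3, -1.6, -0.1]
width: 0.0323
t: 38.93
ee_pos: [0.5763, -0.1674, 0.2317]
tool_rot: [0.588, 0.392, -0.587, 0.394]
contact_force: [-1.4, -0.6, 3.5]
width: 0.0094
t 38.93 tcp [ 0.5763 -0.1674  0.2317] yaw(y) -22.44 tilt 0.13 w 0.0094 q [-0.48  0.21  1.5  -0.    1.43 -0.09] F [-1.4 -0.6  3.5]
```

```bash
python3 -m inch '[[[0.0033,0.0075,0],0],[[0.0064,0.0137,0],0],[[0.0098,0.0198,0],0],[[0.0134,0.0256,0],0],[[0.0173,0.0314,0],0],[[0.0214,0.0369,0],0],[[0.0258,0.0423,0],0],[[0.0304,0.0474,0],0],[[0.0352,0.0524,0],0],[[0.0402,0.0571,0],0],[[0.0454,0.0616,0],0],[[0.0509,0.0659,0],0],[[0.0565,0.070,0],0],[[0.0622,0.0738,0],0],[[0.0682,0.0773,0],0],[[0.0742,0.0806,0],0],[[0.0805,0.0836,0],0],[[0.084,0.0845,0],0],[[0.084,0.0845,0],0]]'; python3 w.py w38; python3 plan.py
```

```text
t: 40.52
ee_pos: [0.6519, -0.1986, 0.15]
tool_rot: [-0.586, -0.395, 0.589, -0.392]
contact_force: [-21.4, 4.9, 26.8]
width: 0.0086
t 40.57 tcp [ 0.6519 -0.1986  0.15  ] yaw(y) -22.39 tilt 0.32 w 0.0086 q [-0.47  0.48  1.32 -0.    1.34 -0.08] F [-22.5   4.6  25.9]
```

View pics/w38.png

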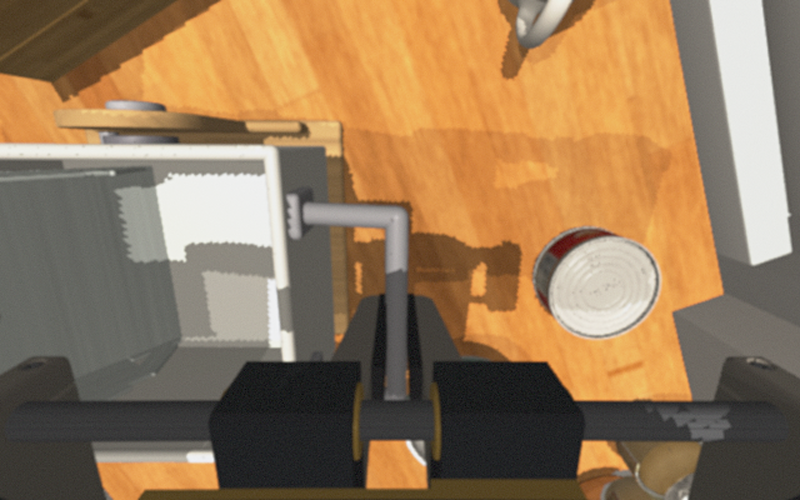

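```bash
python3 -m inch '[[[0.004,0.001,0],0],[[0.006,0.001,0],0],[[0.006,0.001,0],0]]';  python3 plan.py; python3 -m inch '[[[-0.006,-0.001,0],0],[[-0.006,-0.001,0],0]]'; python3 -m inch '[[[0,0,0],0],[[0,0,0],0],[[0,0,0],0],[[0,0,0],0],[[-0.03,0,0],0],[[-0.07,0,0],0],[[-0.11,0,0],0],[[-0.15,0,0],0],[[-0.15,0,0],0],[[-0.15,0,0],0]]' 0.6; python3 w.py w39 scoop_pan bin_bar; python3 plan.py
```

```text
t: 40.82
ee_pos: [0.652, -0.1985, 0.1475]
tool_rot: [-0.586, -0.395, 0.589, -0.392]
contact_force: [-33.0, 9.2, 42.7]
width: 0.0087
t 40.82 tcp [ 0.652  -0.1985  0.1475] yaw(y) -22.37 tilt 0.42 w 0.0087 q [-0.47  0.49  1.32 -0.    1.34 -0.08] F [-33.    9.2  42.7]
t: 40.98
ee_pos: [0.6519, -0.1985, 0.1478]
tool_rot: [-0.586, -0.395, 0.589, -0.392]
contact_force: [-17.0, 2.4, 17.1]
width: 0.0087
t: 41.82
ee_pos: [0.6558, -0.1999, 0.2997]
tool_rot: [0.589, 0.391, -0.586, 0.396]
contact_force: [-0.9, -1.4, -0.3]
width: 0.0368
bin_bar 0.77 [189.7 310.9]
t 41.97 tcp [ 0.6533 -0.1989  0.2934] yaw(y) -22.43 tilt 0.20 w 0.0366 q [-0.47  0.41  1.14  0.    1.6  -0.08] F [-0.3 -1.2 -0.5]
```

View pics/w39.png

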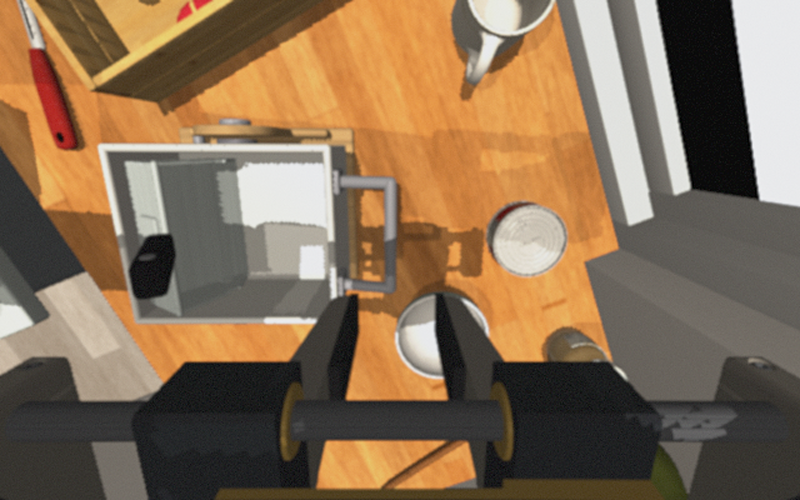

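```bash
cat > d5.py <<'E'
from h import *
c=cam('wrist')
f=lambda x,y,z: atz(c,y/1.25,x/1.25,z)
print('bar',f(392,180,.166),f(391,290,.166))
B=np.array([f(x,y,.169) for x,y in [(332,146),(342,320),(134,323),(99,145)]]);print(B.round(4).tolist(),B.mean(0))
E
python3 d5.py; python3 b.py bin_bar scoop_pan tag_grip tag_bite tag_face bowl timer
```

```text
bar [ 0.67034932 -0.15024784  0.166     ] [ 0.63479034 -0.23352981  0.166     ]
[[0.6389, -0.1101, 0.169], [0.5865, -0.2418, 0.169], [0.4227, -0.1772, 0.169], [0.48, -0.0443, 0.169]] [ 0.53199933 -0.14335179  0.169     ]
bin_bar scene [(0.57, [175.6, 377.6])]
bin_bar top []
scoop_pan scene [(0.82, [214.8, 348.3]), (0.52, [176.4, 379.8])]
scoop_pan top []
tag_grip scene [(0.58, [198.0, 205.0]), (0.53, [213.1, 300.8])]
tag_grip top [(0.85, [237.8, 181.4]), (0.74, [200.5, 287.0]), (0.67, [235.4, 188.5])]
   -> [0.4346 0.3386 0.1393] [0.0007 0.0007]
tag_bite scene [(0.7, [211.3, 213.0])]
tag_bite top [(0.58, [238.8, 190.9])]
   -> [0.4402 0.3289 0.079 ] [0.0049 0.0049]
tag_face scene [(0.61, [210.8, 208.0])]
tag_face top [(0.59, [241.2, 189.5])]
   -> [0.431  0.335  0.0871] [0.0005 0.0005]
bowl scene [(0.64, [223.8, 418.5]), (0.62, [219.1, 272.8])]
bowl top [(0.64, [174.2, 427.2])]
   -> [ 0.6535 -0.365  -0.0182] [0.0023 0.0023]
timer scene [(0.58, [249.1, 233.6]), (0.17, [212.9, 207.4])]
timer top [(0.75, [264.6, 229.7]), (0.67, [230.9, 277.0])]
   -> [ 0.3737  0.2392 -0.0138] [0.0038 0.0038]
42.8167
```

```bash
python3 plan.py .438 .342 .30 0
```

```text
t 42.82 tcp [ 0.6539 -0.1993  0.296 ] yaw(y) -22.43 tilt 0.01 w 0.0365 q [-0.47  0.41  1.14 -0.    1.6  -0.08] F [-0.7 -1.5 -0.4]
q6 alt; other turn 2.75
shift [-0.0041, -0.4061, -0.418] turn -0.3915 rows [14.   3.1]
```

```bash
python3 -m inch '[[[-0.02,-0.03,-0.03],0],[[-0.02,-0.06,-0.06],-0.05],[[-0.02,-0.09,-0.09],-0.1],[[-0.02,-0.12,-0.12],-0.15],[[-0.02,-0.15,-0.15],-0.2],[[-0.02,-0.18,-0.18],-0.25],[[-0.02,-0.21,-0.21],-0.3],[[-0.02,-0.24,-0.24],-0.35],[[-0.02,-0.27,-0.27],-0.39],[[-0.02,-0.3,-0.3],-0.39],[[-0.02,-0.33,-0.335],-0.39],[[-0.015,-0.36,-0.365],-0.39],[[-0.01,-0.385,-0.395],-0.39],[[-0.005,-0.406,-0.418],-0.39],[[-0.005,-0.406,-0.418],-0.39],[[-0.005,-0.406,-0.418],-0.39]]' 0.3; python3 w.py w40 tag_grip tag_bite tag_face; python3 plan.py
```

```text
t: 44.15
ee_pos: [0.4368, 0.3435, 0.3004]
tool_rot: [0.499, 0.501, -0.5, 0.501]
contact_force: [0.2, -1.9, -1.0]
width: 0.0645
tag_grip 0.65 [197.7 321.6]
tag_bite 0.95 [182.  324.2]
tag_face 0.64 [184.3 311. ]
t 44.35 tcp [0.4391 0.3406 0.3013] yaw(y) -0.21 tilt 0.05 w 0.0644 q [ 0.44  0.06  1.53 -0.    1.55  0.45] F [ 0.5 -1.7  0.6]
```

View pics/w40.png

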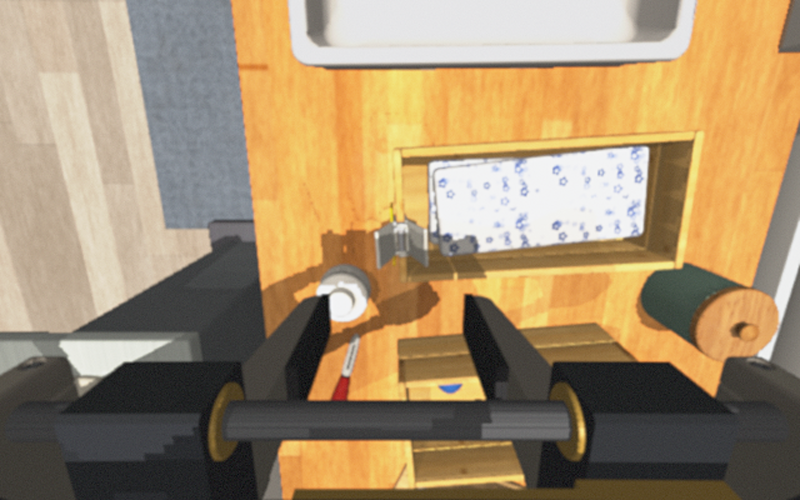

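```bash
cat > d6.py <<'E'
from h import *
c=cam('wrist'); s=telemetry.observe(); M=R.from_quat(s['tool_rot']).as_matrix(); p=np.array(s['ee_pos'])
for q,z in [('tag_grip',.138),('tag_bite',.087),('tag_face',.09)]:
    for r in place_of(q,'wrist')[:1]:
        w=atz(c,*r['position'],z); print(q,round(r['score'],2),np.round(r['position'],1),w.round(4),'tool',(M.T@(w-p)).round(4))
save(c,'pics/w41.png',3,(200,90,460,290))
E
python3 d6.py
```

```text
tag_grip 0.88 [197.2 318.7] [0.4418 0.329  0.138 ] tool [0.1633 0.0026 0.0115]
tag_bite 0.61 [180.8 321.5] [0.4457 0.3369 0.087 ] tool [0.2143 0.0065 0.0036]
tag_face 0.62 [184.7 309.5] [0.4303 0.3325 0.09  ] tool [ 0.2113 -0.0089  0.008 ]
```

View pics/w41.png

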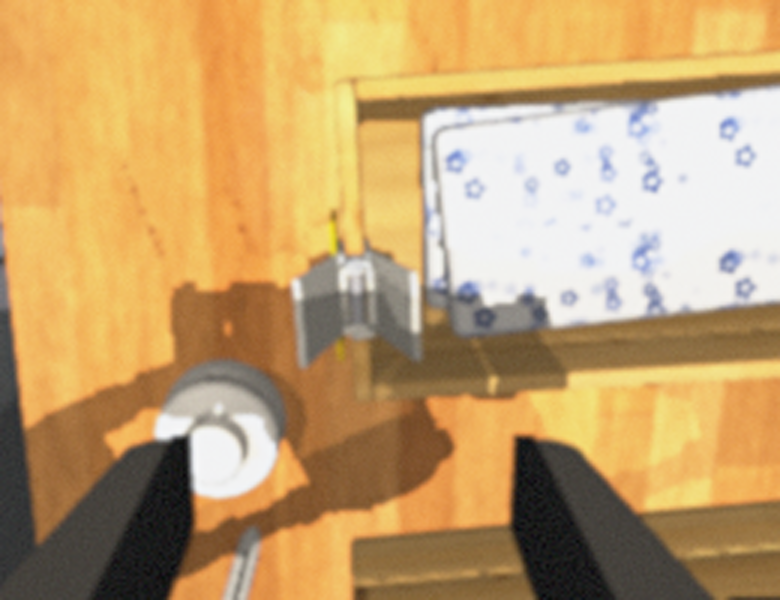

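```bash
cat > d7.py <<'E'
from h import *
c=cam('wrist'); s=telemetry.observe(); M=R.from_quat(s['tool_rot']).as_matrix(); p=np.array(s['ee_pos'])
P=[atz(c,90+y/3,200+x/3,.149) for x,y in [(296,283),(303,365),(417,270),(421,357)]]
for q in P: print(q.round(4))
m=np.mean(P,0);print('mid',m.round(4))
l=P[0]-P[1]+P[2]-P[3];o=(P[2]+P[3]-P[0]-P[1])/2
print('along y ang',np.degrees(np.arctan2(l[1],l[0])),'open axis ang',np.degrees(np.arctan2(o[1],o[0])),np.linalg.norm(o),np.linalg.norm(l)/2)
for x,y in [(345,80),(366,396),(357,82),(376,390)]: print(atz(c,90+y/3,200+x/3,.098).round(4))
E
python3 d7.py
```

```text
[0.4197 0.347  0.149 ]
[0.4217 0.3159 0.149 ]
[0.4632 0.3516 0.149 ]
[0.4653 0.3189 0.149 ]
mid [0.4425 0.3333 0.149 ]
along y ang 93.59314604482003 open axis ang 4.976568027349847 0.04369802746181319 0.031934299527123046
[0.4374 0.4167 0.098 ]
[0.4459 0.2852 0.098 ]
[0.4421 0.416  0.098 ]
[0.4502 0.288  0.098 ]
```

```bash
python3 plan.py .4425 .333 .122 4
```

```text
t 44.60 tcp [0.4387 0.3412 0.3011] yaw(y) -0.18 tilt 0.02 w 0.0640 q [ 0.44  0.06  1.53 -0.    1.55  0.45] F [ 0.7 -1.  -0.8]
q6 alt; other turn 3.069
shift [0.1791, 0.0038, 0.0082] turn -0.0729 rows [4.3 0.6]
```

```bash
python3 -m inch '[[[0.04,0.0038,0.0082],-0.073],[[0.08,0.0038,0.0082],-0.073],[[0.11,0.0038,0.0082],-0.073],[[0.13,0.0038,0.0082],-0.073],[[0.13,0.0038,0.0082],-0.073],[[0.13,0.0038,0.0082],-0.073]]'; python3 w.py w42 tag_grip; python3 plan.py .4425 .333 .122 4
```

```text
t: 45.1
ee_pos: [0.4415, 0.3332, 0.1704]
tool_rot: [0.481, 0.518, -0.483, 0.517]
contact_force: [0.0, -1.8, 0.3]
width: 0.0643
tag_grip 0.7 [231.4 316.7]
t 45.20 tcp [0.4432 0.3342 0.1731] yaw(y) 4.08 tilt 0.20 w 0.0643 q [0.43 0.14 1.7  0.   1.3  0.36] F [ 0.5 -0.3  0.1]
q6 alt; other turn -3.14
shift [0.0511, -0.001, 0.0012] turn 0.0014 rows [1.2 0. ]
```

View pics/w42.png

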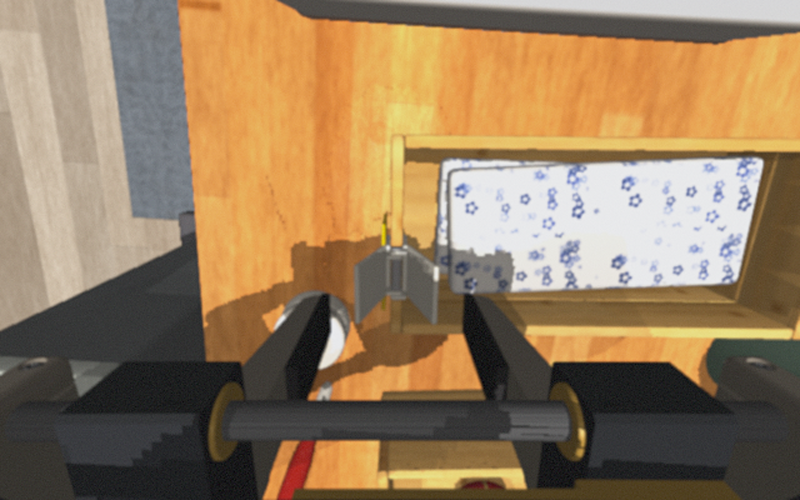

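```bash
python3 - <<'E'
from h import *
c=cam('wrist'); s=telemetry.observe(); M=R.from_quat(s['tool_rot']).as_matrix(); p=np.array(s['ee_pos'])
for x,y in [(355,263),(357,322),(437,263),(437,322)]:
    w=atz(c,y/1.25,x/1.25,.149); print(w.round(4),(M.T@(w-p)).round(4))
E
```

```text
[0.4207 0.3499 0.149 ] [ 0.0244 -0.0216 -0.017 ]
[0.4233 0.3154 0.149 ] [ 0.0244 -0.0216  0.0175]
[0.4643 0.3529 0.149 ] [ 0.0246  0.0221 -0.017 ]
[0.4678 0.3185 0.149 ] [0.0246 0.0231 0.0176]
```

```bash
python3 -m inch '[[[0.02,0,0],0],[[0.04,0,0],0],[[0.05,0,0],0],[[0.05,0,0],0],[[0.05,0,0],0]]'; python3 -m inch '[[[0,0,0],0],[[0,0,0],0],[[0,0,0],0],[[0,0,0],0],[[0,0,0],0],[[0,0,0],0],[[0,0,0],0]]' 1 25; python3 w.py w43; python3 plan.py
```

```text
t: 45.67
ee_pos: [0.4423, 0.334, 0.1218]
tool_rot: [0.482, 0.517, -0.482, 0.518]
contact_force: [-0.1, -1.6, 0.6]
width: 0.0644
t: 46.25
ee_pos: [0.4419, 0.3337, 0.1209]
tool_rot: [0.482, 0.518, -0.482, 0.518]
contact_force: [0.8, -2.0, -0.2]
width: 0.0208
t 46.30 tcp [0.4419 0.3337 0.1209] yaw(y) 4.10 tilt 0.00 w 0.0207 q [ 0.43  0.19  1.75 -0.    1.2   0.36] F [ 0.2 -1.2 -1.4]
```

View pics/w43.png

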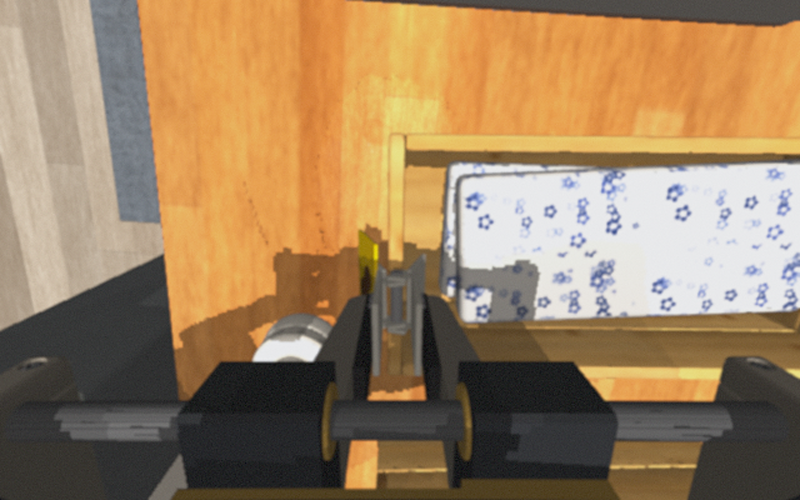

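```bash
python3 -m inch '[[[-0.02,0,0],0],[[-0.05,0,0],0],[[-0.08,0,0],0],[[-0.11,0,0],0],[[-0.11,0,0],0],[[-0.11,0,0],0]]'; python3 plan.py .4467 .089 .225 5.4
```

```text
t: 46.8
ee_pos: [0.4431, 0.3343, 0.233]
tool_rot: [0.483, 0.517, -0.48, 0.518]
contact_force: [-0.7, -0.4, -1.3]
width: 0.0208
t 46.80 tcp [0.4431 0.3343 0.233 ] yaw(y) 4.10 tilt 0.26 w 0.0208 q [ 0.43  0.09  1.63 -0.    1.41  0.36] F [-0.7 -0.4 -1.3]
q6 alt; other turn 3.119
shift [0.0076, -0.0139, 0.245] turn -0.0227 rows [5.9 0.2]
```

```bash
python3 -m inch '[[[0,-0.002,0.03],-0.005],[[0,-0.004,0.065],-0.01],[[0,-0.006,0.1],-0.015],[[0,-0.008,0.135],-0.02],[[0,-0.01,0.17],-0.023],[[0,-0.012,0.205],-0.023],[[0,-0.0139,0.235],-0.023],[[0,-0.0139,0.245],-0.023],[[0,-0.0139,0.245],-0.023],[[0,-0.0139,0.245],-0.023]]'; python3 w.py w44 egg_box_rim tag_bite; python3 plan.py
```

```text
t: 47.63
ee_pos: [0.4449, 0.0885, 0.2296]
tool_rot: [0.476, 0.524, -0.477, 0.522]
contact_force: [0.4, -0.6, -0.8]
width: 0.0207
egg_box_rim 0.8 [193.5 323. ]
tag_bite 0.98 [223.3 309.4]
t 47.78 tcp [0.4452 0.0895 0.2303] yaw(y) 5.50 tilt 0.07 w 0.0207 q [-0.07 -0.18  1.9   0.    1.42 -0.17] F [-0.4 -1.2 -0.7]
```

View pics/w44.png

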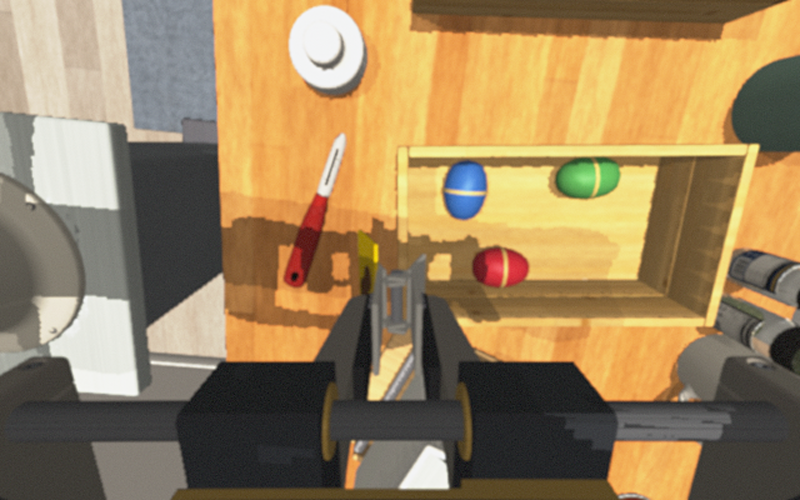

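```bash
python3 - <<'E'
from h import *
c=cam('wrist'); save(c,'pics/w45.png',4,(260,100,420,250))
s=telemetry.observe(); M=R.from_quat(s['tool_rot']).as_matrix(); p=np.array(s['ee_pos'])
for r in place_of('egg_box_rim','wrist')[:1]:
    w=atz(c,*r['position'],.102); print(r['score'],w,(M.T@(w-p)).round(4))
E
```

```text
0.76 [0.44825094 0.08859031 0.102     ] [0.1285 0.003  0.0012]
```

View pics/w45.png

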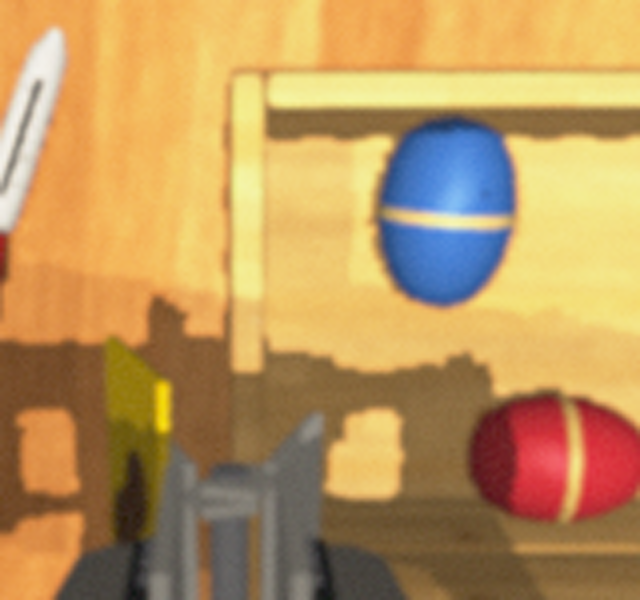

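```bash
python3 - <<'E'
from h import *
c=cam('wrist')
s=telemetry.observe(); M=R.from_quat(s['tool_rot']).as_matrix(); p=np.array(s['ee_pos'])
for x,y in [(231,80),(266,80),(232,360),(265,360),(249,72)]:
    w=atz(c,100+y/4,260+x/4,.102); print(w.round(4),(M.T@(w-p)).round(4))
# tag levers center at z grip: lever top tips
for x,y in [(178,470),(308,470)]:
    w=atz(c,100+y/4,260+x/4,p[2]+.03); print((M.T@(w-p)).round(4))
print(p)
E
```

```text
[0.4395 0.1625 0.102 ] [ 0.1287  0.0012 -0.0734]
[0.4477 0.1633 0.102 ] [ 0.1287  0.0095 -0.0734]
[0.4463 0.0949 0.102 ] [ 0.1287  0.0015 -0.0055]
[0.4546 0.0957 0.102 ] [ 0.1287  0.0098 -0.0055]
[0.4435 0.1647 0.102 ] [ 0.1287  0.0054 -0.0752]
[-0.03   -0.0055 -0.031 ]
[-0.03    0.0102 -0.031 ]
[0.44537005 0.0892551  0.2307135 ]
```

```bash
python3 -m inch '[[[0.02,0.0055,0],0],[[0.045,0.0055,0],0],[[0.07,0.0055,0],0],[[0.085,0.0055,0],0],[[0.095,0.0055,0],0],[[0.105,0.0055,0],0],[[0.105,0.0055,0],0],[[0.105,0.0055,0],0]]'; python3 w.py w46; python3 plan.py
```

```text
t: 48.6
ee_pos: [0.4512, 0.0891, 0.1262]
tool_rot: [0.476, 0.523, -0.476, 0.523]
contact_force: [-0.3, -1.7, -0.4]
width: 0.0208
t 48.65 tcp [0.4517 0.089  0.1268] yaw(y) 5.43 tilt 0.09 w 0.0207 q [-0.07 -0.06  2.    0.    1.19 -0.16] F [ 0.1 -2.   0. ]
```

View pics/w46.png

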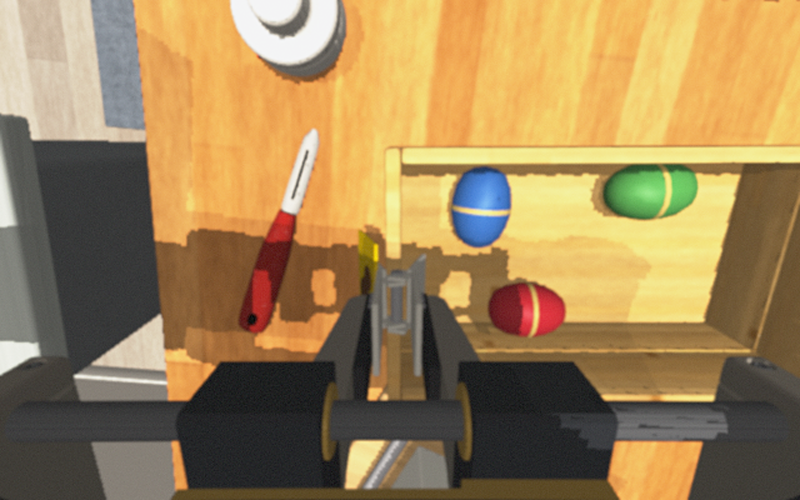

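```bash
python3 -m inch '[[[0.003,0,0],0],[[0.003,0,0],0]]'; python3 -m inch '[[[0,0,0],0],[[0,0,0],0],[[0,0,0],0],[[0,0,0],0],[[0,0,0],0],[[0,0,0],0],[[0,0,0],0],[[0,0,0],0]]' 0.3; python3 w.py w47; python3 -m inch '[[[-0.03,0,0],0],[[-0.07,0,0],0],[[-0.11,0,0],0],[[-0.15,0,0],0],[[-0.19,0,0],0],[[-0.2,0,0],0],[[-0.2,0,0],0],[[-0.2,0,0],0]]'; python3 w.py w48 tag_grip tag_bite tag_face egg_box_rim; python3 plan.py
```

```text
t: 48.82
ee_pos: [0.4514, 0.0889, 0.1235]
tool_rot: [0.476, 0.523, -0.476, 0.523]
contact_force: [-0.1, -1.5, -0.9]
width: 0.0205
t: 49.48
ee_pos: [0.4514, 0.0889, 0.1232]
tool_rot: [0.476, 0.523, -0.476, 0.523]
contact_force: [0.5, -1.3, -1.5]
width: 0.0643
t: 50.2
ee_pos: [0.451, 0.0889, 0.3223]
tool_rot: [0.476, 0.523, -0.476, 0.523]
contact_force: [0.0, -0.5, -1.5]
width: 0.0646
tag_grip 0.79 [182.8 315.2]
tag_bite 0.89 [170.7 317.7]
tag_face 0.67 [177.1 308.9]
tag_face 0.42 [194.5 378.3]
egg_box_rim 0.8 [175.6 316.2]
t 50.45 tcp [0.4501 0.089  0.3208] yaw(y) 5.41 tilt 0.22 w 0.0646 q [-0.07 -0.2   1.74  0.    1.6  -0.16] F [ 1.  -2.2 -1.2]
```

View pics/w48.png

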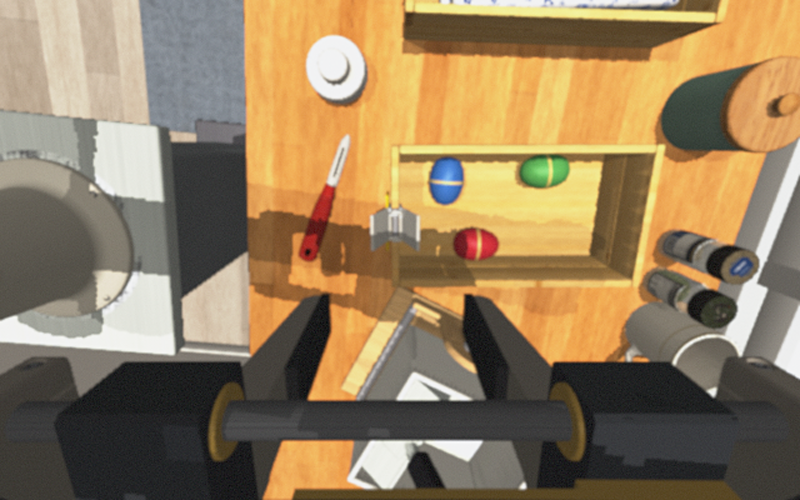

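```bash
python3 -m inch '[[[-0.02,0,0.06],0],[[-0.02,0,0.12],0],[[-0.02,-0.04,0.18],0],[[-0.02,-0.06,0.24],0],[[-0.02,-0.08,0.3],0],[[-0.02,-0.08,0.34],0],[[-0.02,-0.08,0.36],0],[[-0.02,-0.08,0.4],0],[[-0.02,-0.08,0.4],0],[[-0.02,-0.08,0.4],0],[[-0.02,-0.08,0.4],0]]'; python3 - <<'E'
from h import *
c=cam('scene'); save(c,'pics/s9.png',2.6,(150,130,450,320)); t=cam('top'); save(t,'pics/t9.png',2.2,(150,120,490,320))
for q in ['tag_bite','tag_face','tag_grip','scoop_pan','bin_bar']:
    try:
        a=place_of(q,'scene'); b=place_of(q,'top')
        if a and b: print(q,tri([ray(c,*a[0]['position']),ray(t,*b[0]['position'])]), a[0]['score'],b[0]['score'])
        else: print(q,len(a),len(b))
    except Exception as e: print(q,e)
E
python3 plan.py
```

```text
t: 51.37
ee_pos: [0.4073, -0.3222, 0.3403]
tool_rot: [0.477, 0.523, -0.478, 0.521]
contact_force: [1.1, -1.1, -1.5]
width: 0.0645
tag_bite (array([0.44544302, 0.08403546, 0.09190521]), [0.0011703013027469533, 0.0011703013027469578]) 0.52 0.49
tag_face (array([0.43303603, 0.09067668, 0.08457806]), [0.0061719069697939435, 0.006171906969793916]) 0.9 0.49
tag_grip (array([0.44409766, 0.08888135, 0.14286954]), [0.00011507383229496721, 0.00011507383229504662]) 0.54 0.61
scoop_pan 1 0
bin_bar (array([ 0.64152474, -0.19357737,  0.17521729]), [9.997399459539037e-05, 9.997399459539412e-05]) 0.92 0.86
t 51.97 tcp [ 0.4093 -0.3164  0.3431] yaw(y) 5.46 tilt 0.02 w 0.0643 q [-0.89 -0.05  1.56 -0.    1.63 -0.99] F [ 0.  -0.7 -0.1]
```

View pics/s9.png

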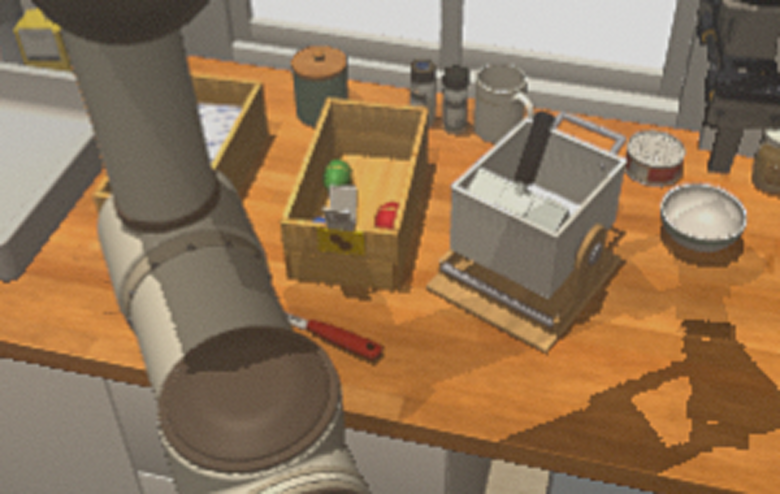

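View pics/t9.png

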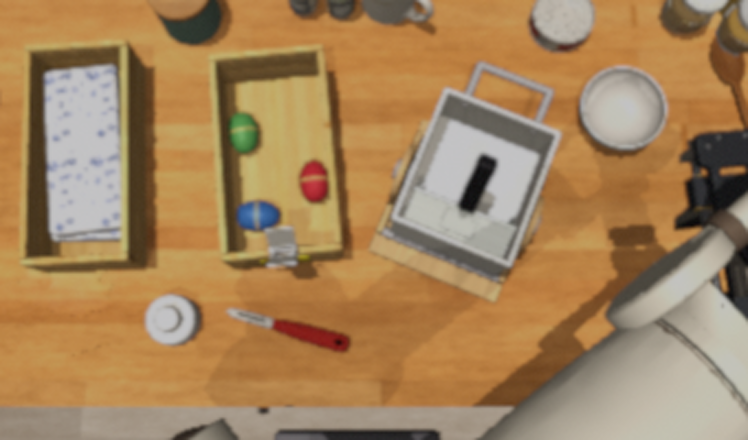

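```bash
python3 w.py w49 scoop_pan scoop_lip bin_floor scoop_grip
```

```text
scoop_pan 0.82 [ 26.3 406.4]
scoop_lip 0.89 [ 43.  404.8]
bin_floor 0.9 [ 49.6 421. ]
```

View pics/w49.png

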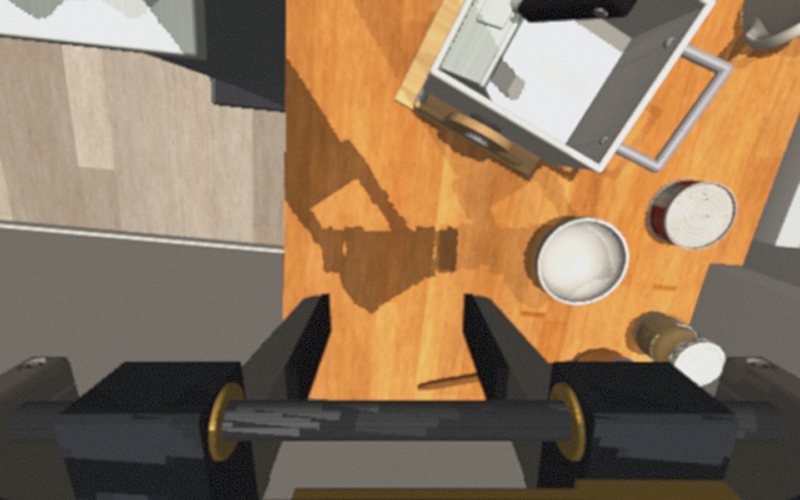

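```bash
python3 - <<'E'
from h import *
c=cam('top'); print([ (q,[ (round(r['score'],2),np.round(r['position'],1).tolist()) for r in place_of(q,'top')[:2]]) for q in ['timer','bowl','scoop_pan','bin_bar']])
print(telemetry.observe()['t']); print(robot.sign_off())
E
```

```text
[('timer', [(0.9, [264.8, 230.5])]), ('bowl', [(0.84, [170.2, 429.7]), (0.38, [200.9, 288.1])]), ('scoop_pan', []), ('bin_bar', [(0.79, [156.7, 383.0])])]
52.4667
the job is handed in; nothing more can be done
None
```

I tipped the bin by its bar to the stop and scooped all three eggs (blue, red, green) in one pass. I emptied them into the wooden box, laid the scoop in the bin and pushed the bin upright against its stop. Then I moved the allergy tag to the egg box. I handed the job in at about 52 s; no verdict came back.

**What the last checks showed**
- **Eggs:** all three are on the egg box floor in the last pictures. The bin looked empty before the scoop went in.
- **Bin:** the bar in the top picture is within a pixel of where it was before I tipped the bin. The wrist view agreed to a few millimetres.
- **Tag:** it is upright near the middle of the end wall facing the robot, with the yellow plate outside. By the arm's pose the wall is about 13 mm up between its jaws. The camera networks put it at about 10 mm.
- **Bystanders:** the bowl and timer are where they were, and the arm is clear of everything.

**What did not go cleanly**
- **Scoop placing:** the handle slipped in the fingers while I was placing it in the bin. It ended up on its front lip, leaning on the bin's front wall, instead of lying flat. By eye the pan is well inside the limits, but I could not measure it: the top camera did not find it at the last check.
- **Bar position:** one two-camera estimate of the bar, from the network's points, put it about 1 cm off and 1.4 cm higher. It disagreed with the other two checks, and I went with those.

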